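# Index the spice carousel and load it

## Task

Turn the spice carousel counterclockwise (seen from above) until its spoke comes up against the stop post, and hold it lightly pressed home there for about a second, with a push at the knob of about 10 N (a push over 15 N is too hard). Then gently stand the loose spice jar from the worktop upright in the carousel's empty cup, without turning the carousel away again, and leave the other things on the worktop where they are.

Things in the scene. Friction and masses are not known exactly. Their poses are not given: they have to be found in the camera images.
- axis (a point): Point on the carousel's upright turning axis, level with the top face of the turntable (28 mm above the worktop). The carousel is a round light-wood turntable, 240 mm across and 13 mm thick (underside 15 mm up), on a fixed dark steel base 224 mm across. It turns freely with a little friction (about 0.05 to 0.1 N m, so it takes under 1 N at the knob), stays where it is left, and rebounds if run fast into its stop. It can turn only counterclockwise from above to reach its stop.
- turntable: The turning part of the carousel, with spoke, knob, three wooden cups and two spice jars fixed in two of the cups. Origin on the axis at worktop level, z up along the axis. In its frame (mm): empty cup at (-72, 0), filled cups at (36, -62) and (36, 62), spoke along the direction 120 degrees from its x axis. The two fixed jars are 41 to 44 mm across and their tops stand 133 mm above the worktop.
- knob (a point): Point on the centre line of the upright steel knob at the outer end of the spoke, 60 mm above the worktop, 150 mm from the axis. The knob is round, its foot 18 mm and its top 77 mm above the worktop, 16 mm across below 45 mm and 20 mm across from 55 to 72 mm height. It is the place to push. At the start it is 0.5 to 1.0 rad clockwise from its home place, on the left or far left side of the carousel.
- spoke_side (a point): Point on the counterclockwise side of the steel spoke (a level round bar 12 mm thick, its centre 24.5 mm above the worktop, reaching from the turntable's edge out to the knob), 132 mm from the axis: the point that meets the stop post.
- carousel_base: The fixed base of the carousel, with a stout steel stop post, the carousel's index. Origin on the axis at worktop level, z up; its front (-x) faces roughly to the robot. The post is upright, 12 mm thick, its top 51 mm above the worktop, and stands 132 mm from the axis on an ear of the base beside the turntable. It is clamped in a short slot, anew each time: see stop_mark. Both post and spoke are hard; press force is best built up slowly.
- stop_mark (a point): Middle of the range of places where the spoke can meet the stop post, 24.5 mm above the worktop, 132 mm from the axis, fixed on the base. The post is clamped anywhere within 5 mm to either side of its middle place along the direction of turning (not measured), so the spoke's side ends up to 5 mm short of this point or past it: the stop has to be felt.
- cup_floor (a point): Centre of the floor of the carousel's empty cup, 28 mm above the worktop (level with the turntable's top face), 72 mm from the axis. The cup is a wooden ring, 50 mm wide inside, 58 mm outside, 22 mm high. With the carousel home it is on the robot's side.
- jar_center (a point): Centre, half-way up, of the loose spice jar to be loaded: 96 mm high, about 42 mm across, a clear glass jar with a yellow-brown cap (cap 41 mm across, the top 20 mm), about 0.11 kg. It stands upright on the worktop to the right of the carousel. Z is up. Standing in the cup, its centre lies 48 mm above the cup's floor.
- onion: A red onion, 64x67x71 mm, to the right of the carousel; leave alone. Origin under its centre.
- lemon: A lemon, 73x53x53 mm, to the right of the carousel; leave alone. Origin under its centre.
- tomato: A tomato, 69x69x71 mm, front left; leave alone. Origin under its centre.
- tin: A flat tin, 63x105x25 mm, at the left; leave alone. Origin under its centre.
- candle: A candle in a glass, 76x76x90 mm, at the left; leave alone. Origin under its centre.
- bottle: A dropper bottle, 34x34x102 mm, at the back right; leave alone. Origin under its centre.
Things that resemble listed ones, but are neither listed nor needed, are in the scene too. Leave any blue or green look-alike of the part that bears jar_center alone.

How it is judged:
By the outcome, as a careful person would: the job done as asked, in the order asked, and still so for the second after the job is handed in, with the robot touching nothing.
It also fails if it takes over 72 s, if anything falls off the work surface, if the arm or the gripper's body presses on something with over 40 N, if the wrist force passes 120 N, or if a joint passes its speed limit or range.

## Robot

A 6-joint arm with a two-finger parallel gripper is mounted at the origin on a cart in front of the work surface, level with it; the furniture and walls round the work are solid. World frame = base frame: x ahead of the robot, y to its left, z up, the work surface at z = 0. Lengths are in m, angles in rad, forces in N, time in s.
With the tool pointing down it reaches from about 0.425 to 0.95 m from the base axis. Payload 14.7 kg.
Tool frame: the origin (TCP) lies on the centre line of the jaws, within the pads' length; the fingertips stand 25 mm ahead of it and the grasp point (between the pads) lies 6 mm ahead of it; z points along the fingers, y is the direction in which the jaws open and shut (so a half turn about z gives the same grasp; the last joint's range is limited). The gripper opens to 85 mm and grips with 20 to 120 N. Pads are 22 mm wide; open, the fingers measure 114 mm over their backs; the gripper's body (76 mm by 85 mm) begins 54 mm behind the grasp point. The pads swing forward as they close: fully open they stand 13 mm farther back than shut.
Start: joints at [-0.047, 0.48, 1.596, -0, 1.065, -0.047], TCP at [0.65, 0, 0.256] pointing down, gripper open.
Joint ranges: [-2.75, 2.75], [-0.82, 2.05], [0.23, 2.67], [-1.56, 4.7], [0.09, 2.69], [-2.92, 2.92]. Speed limits (rad/s): [1.89, 1.89, 2.39, 3.01, 3.01, 3.01].

## Interface

Orientations are given as a rotation vector (axis times angle).
In Python, from cell import robot gives the robot as it stands.
- The arm moves only by the tool step_arm, never from a script. Its argument "commands" is a list of rows, each an object with "xyz": the shift along the world's x, y, z in mm, a list of three; "dr": the turn, a rotation vector about the world's x, y, z in degrees, a list of three; "claw": the closure, from 0 (fully open) to 1 (shut). A call has 1 to 10 rows; each row is the pose to reach, as a shift and turn from the pose commanded when the call began; what a row does not reach only later rows make up. A row lasts 1/8 s, in which the tool goes at most 62.5 mm and 10.7 degrees, less where a joint would pass 70% of its speed; a pose out of reach is approached as far as the arm can. A call with a gripper value outside its range is refused whole. The fingers move at their own pace and stop on an object; "squeeze" is the grip in N (left out, the last holds). Time passes only in rows, so rows that repeat a pose let the fingers close. It gives the time, the measured TCP pose, the force and the opening at its end, in the units of the state.
- robot.state(): the state, without advancing time (a new reading comes with each control period).
- robot.grab_frame(name): name is "scene" or "side" or "wrist"; returns a dict with "image" (420x560x3 uint8, red, green, blue), "camera_matrix" (3x3 intrinsics, pixels), "world_to_cam" (4x4, takes a point from world to camera coordinates); the wrist camera has in their place "mount" (4x4, takes a point from camera to tool coordinates, whose origin is the TCP and whose axes are the flange's). Camera axes: x right, y down, z forward; pixel columns grow to the right and rows downward; lengths in m; the calibration is good to about 2 mm. A picture is of the moment at which its call begins: read the wrist's pose just before it. There is no depth.
- robot.sign_off(): hands the job in, once; it reports no verdict.
The state is a dict: "clock": time; "joints": joint angles; "qvel": joint speeds; "tau": joint torques, N m; "position": TCP position; "ee_rot": TCP orientation; "wrist_force": force on the tool from outside, world axes, zero at the start; "torque": the same for the moment, N m; "opening": opening from 0.0 (shut) to 1.0 (fully open).
Only numpy, scipy, OpenCV 4.12 (cv2) and the standard library are available. Lean on these libraries where they do the work, as an engineer would, in place of code of your own. Each camera call takes 0.05 s, during which the arm holds its last target.

## Working session

There is one attempt and no reset: what is moved stays moved. The work goes in short steps, Python scripts to look and compute and a tool call to move; the robot and the scene stay as the last step left them, time stands still between calls to the robot, and variables do not carry over. Pictures are saved under pics/ and viewed, and the job is handed in when it is done.

Besides the shell and the picture viewer there is one more tool, called after "Call:" as name(argument=value, ...), one argument or row to a line, values as JSON. step_arm: Moves the arm, as the interface text tells. Its arguments: {"type":"object","properties":{"commands":{"type":"array","items":{"type":"object","properties":{"xyz":{"type":"array","items":{"type":"number"}},"dr":{"type":"array","items":{"type":"number"}},"claw":{"type":"number"}}}},"squeeze":{"type":"number"}},"required":["commands"]}

```bash
mkdir -p pics; ls; cat > h.py <<'E'
import numpy as np, cv2
from cell import robot
def grab(n,save=None):
    f=robot.grab_frame(n)
    if save: cv2.imwrite('pics/'+save,cv2.cvtColor(f['image'],cv2.COLOR_RGB2BGR))
    return f
def proj(f,p):
    T=np.array(f['world_to_cam']);K=np.array(f['camera_matrix'])
    c=T[:3,:3]@np.array(p)+T[:3,3]; u=K@c; return u[:2]/u[2]
def ray(f,uv):
    T=np.array(f['world_to_cam']);K=np.array(f['camera_matrix'])
    R=T[:3,:3];o=-R.T@T[:3,3]; d=R.T@np.linalg.solve(K,[uv[0],uv[1],1]); return o,d/np.linalg.norm(d)
def plane(f,uv,z):
    o,d=ray(f,uv); return o+d*(z-o[2])/d[2]
E
python3 - <<'E'
from h import *
import pickle
s=robot.state(); print(s)
d={}
for n in ['scene','side','wrist']:
    d[n]=grab(n,n+'0.png')
    print(n,{k:np.round(v,3).tolist() for k,v in d[n].items() if k!='image'})
pickle.dump(d,open('f0.pkl','wb'))
E
```

```text
pics
{'clock': 0.0, 'joints': array([-4.66063651e-02,  4.80821783e-01,  1.59685036e+00, -3.34761166e-05,
        1.06510096e+00, -4.66279416e-02]), 'qvel': array([-3.84517919e-04,  1.39556306e-03,  3.55525319e-04,  8.59251267e-07,
        2.12914521e-04, -3.37875346e-04]), 'tau': array([ 2.41355090e-03, -9.50650907e+01, -4.30184269e+01, -5.27583288e-04,
        1.24796593e-02,  1.26860105e-04]), 'position': array([6.49630118e-01, 2.39338684e-05, 2.55687660e-01]), 'ee_rot': array([-2.22079615e+00, -2.22088012e+00,  1.28228158e-03]), 'wrist_force': array([-0.46903939, -0.14212951,  0.35053655]), 'torque': array([ 0.05389943, -0.0358519 , -0.00303438]), 'opening': 0.9990479164756734}
scene {'camera_matrix': [[460.225, 0.0, 282.873], [0.0, 460.225, 205.553], [0.0, 0.0, 1.0]], 'world_to_cam': [[-0.808, -0.588, 0.02, 0.399], [-0.431, 0.569, -0.7, 0.28], [0.401, -0.574, -0.714, 1.34], [0.0, 0.0, 0.0, 1.0]]}
side {'camera_matrix': [[400.706, 0.0, 277.051], [0.0, 400.706, 213.038], [0.0, 0.0, 1.0]], 'world_to_cam': [[0.911, -0.411, 0.016, -0.446], [-0.206, -0.49, -0.847, 0.186], [0.356, 0.769, -0.531, 1.153], [0.0, 0.0, 0.0, 1.0]]}
wrist {'camera_matrix': [[290.178, 0.0, 276.333], [0.0, 290.178, 202.965], [0.0, 0.0, 1.0]], 'mount': [[-0.0, -0.954, -0.3, 0.077], [1.0, -0.0, 0.0, -0.0], [-0.0, -0.3, 0.954, -0.118], [0.0, 0.0, 0.0, 1.0]]}
```

View pics/scene0.png

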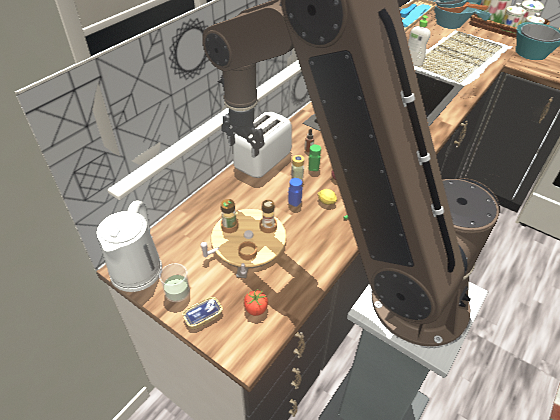

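View pics/side0.png

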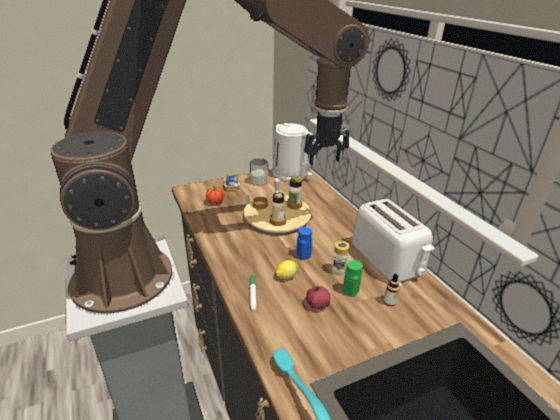

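View pics/wrist0.png

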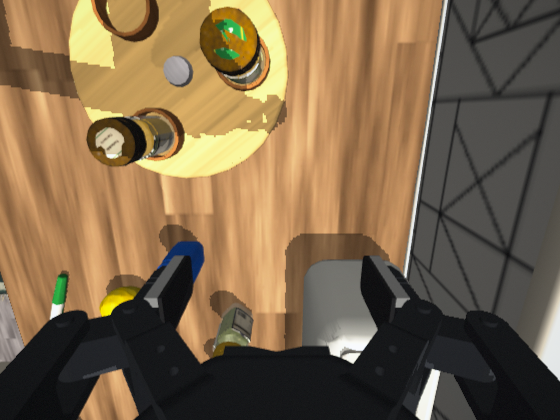

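```bash
python3 - <<'E'
import cv2
a=cv2.imread('pics/scene0.png')[180:300,180:350]; b=cv2.imread('pics/side0.png')[165:305,190:410]
cv2.imwrite('pics/c1.png',cv2.resize(a,None,fx=4.7,fy=4.7,interpolation=cv2.INTER_CUBIC))
cv2.imwrite('pics/c2.png',cv2.resize(b,None,fx=3.6,fy=3.6,interpolation=cv2.INTER_CUBIC))
E
```

```text
(no output)
```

View pics/c1.png

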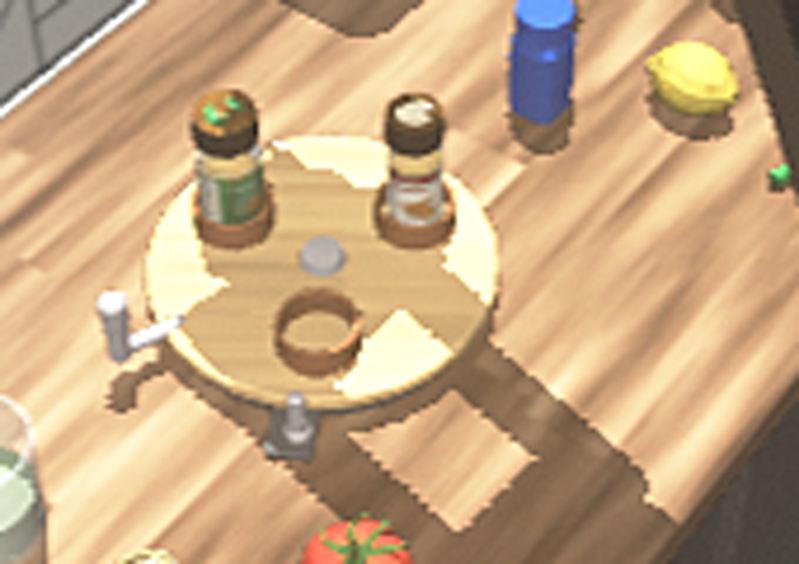

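View pics/c2.png

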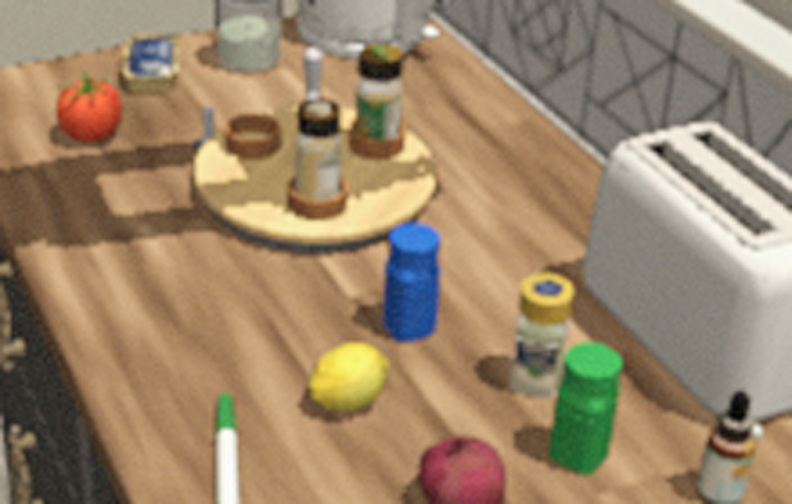

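```bash
python3 - <<'E'
import cv2
a=cv2.imread('pics/wrist0.png')[0:190,50:310]
cv2.imwrite('pics/c3.png',cv2.resize(a,None,fx=3,fy=3,interpolation=cv2.INTER_CUBIC))
b=cv2.imread('pics/side0.png')[225:305,300:380]
b2=cv2.imread('pics/scene0.png')[140:200,270:330]
import numpy as np
cv2.imwrite('pics/c4.png',np.hstack([cv2.resize(b,(400,400),interpolation=cv2.INTER_CUBIC),cv2.resize(b2,(400,400),interpolation=cv2.INTER_CUBIC)]))
E
```

```text
(no output)
```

View pics/c3.png

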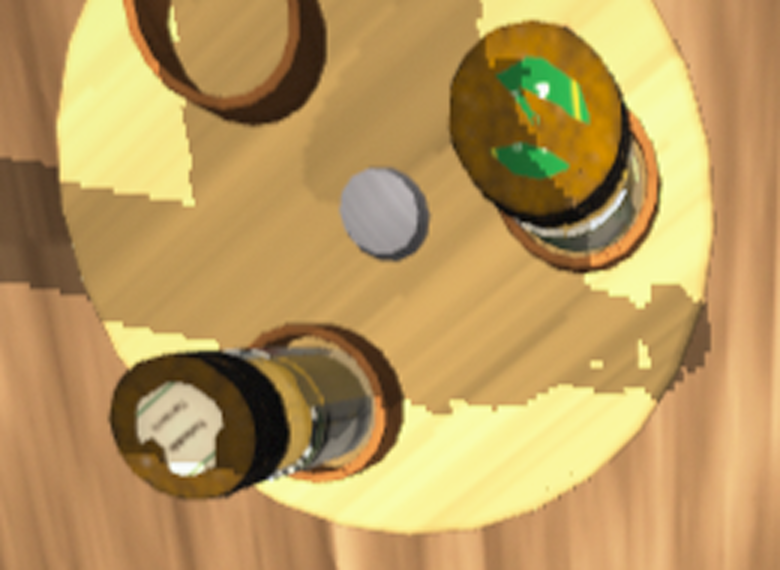

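View pics/c4.png

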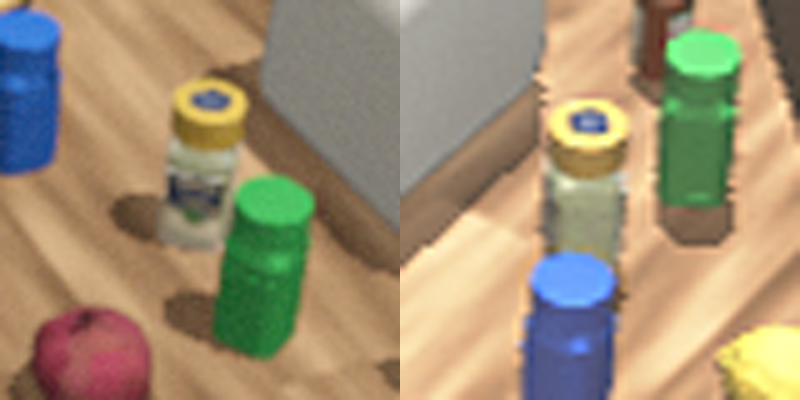

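```bash
cat >> h.py <<'E'
from scipy.spatial.transform import Rotation as Ro
from scipy.optimize import least_squares
def wristf(f,s):
    M=np.eye(4);M[:3,:3]=Ro.from_rotvec(s['ee_rot']).as_matrix();M[:3,3]=s['position']
    f['world_to_cam']=np.linalg.inv(M@np.array(f['mount'])); return f
def circ(P,r):
    return least_squares(lambda c:np.hypot(P[:,0]-c[0],P[:,1]-c[1])-r,P[:,:2].mean(0))
E
python3 - <<'E'
from h import *
import pickle
d=pickle.load(open('f0.pkl','rb')); s=robot.state(); 
wristf(d['wrist'],s); S,D,W=d['scene'],d['side'],d['wrist']
f=lambda im,pts,k,o,z:np.array([plane(im,np.array(p)/k+o,z) for p in pts])
Pw=f(W,[(58,130),(75,20),(430,532),(560,495),(655,400),(705,290),(712,200),(690,90),(650,5)],3,(50,0),.028)
Ps=f(S,[(146,265),(497,265),(330,137),(270,142),(470,205),(170,205),(250,398)],4.7,(180,180),.028)
for P in (Pw,Ps):
    c=circ(P,.12);print('axis',c.x,c.fun.round(4))
print('jar side',plane(D,(342,245),.096),'scene',plane(S,(298.2,158.75),.096))
print('blue top scene',plane(S,(270+(573-400)*.15,140+278*.15),.096),'green',plane(S,(270+(703-400)*.15,140+55*.15),.096), plane(D,(300+275/5,225+203/5),.096))
k=plane(S,(180+111/4.7,180+300/4.7),.077);print('knobtop scene',k,'side',plane(D,(190+314/3.6,165+55/3.6),.077))
print('post top',plane(S,(180+294/4.7,180+398/4.7),.051))
print('cup top', plane(S,(180+319/4.7,180+322/4.7),.050))
print('hub w',plane(W,(50+380/3,211/3),.03))
for n,p in dict(tom=(255,303),tin=(203,313),candle=(174,270)).items(): print(n,plane(S,p,.03))
print('cams',ray(S,(0,0))[0],ray(D,(0,0))[0])
E
```

```text
axis [0.54187364 0.11855589] [-0.0035 -0.0025 -0.002  -0.001  -0.0018  0.0001 -0.0003 -0.0015 -0.0021]
axis [0.54025732 0.12475537] [-0.0028 -0.      0.0002  0.0017 -0.004  -0.0012 -0.0007]
jar side [ 0.59129579 -0.22031302  0.096     ] scene [ 0.58791761 -0.21917407  0.096     ]
blue top scene [ 0.52549168 -0.11575685  0.096     ] green [ 0.57185166 -0.30635167  0.096     ] [ 0.57404797 -0.312352    0.096     ]
knobtop scene [0.59967118 0.25918556 0.077     ] side [0.60016358 0.24756145 0.077     ]
post top [0.47076835 0.23473252 0.051     ]
cup top [0.49739652 0.17719864 0.05      ]
hub w [0.541128   0.11976026 0.03      ]
tom [0.36856898 0.305232   0.03      ]
tin [0.4630787  0.41565388 0.03      ]
candle [0.63129314 0.35995319 0.03      ]
cams [-0.09361113  0.84510754  1.14395777] [ 0.03417412 -0.97781902  0.77758928]
```

Call:
step_arm(
  commands=[
    {"xyz": [-30,40,15]},
    {"xyz": [-60,80,30]},
    {"xyz": [-90,120,45]},
    {"xyz": [-90,120,45]},
    {"xyz": [-90,120,45]},
    {"xyz": [-90,120,45]},
    {"xyz": [-90,120,45]},
  ],
)

```text
invalid input
```

```bash
python3 - <<'E'
from h import *
import pickle
s=robot.state(); f=wristf(grab('wrist','w1.png'),s); pickle.dump((f,s),open('w1.pkl','wb'))
S=grab('scene','s1.png'); D=grab('side','d1.png'); pickle.dump((S,D),open('sd1.pkl','wb'))
print(s['clock'],s['position'],s['ee_rot'],s['wrist_force'],s['qvel'])
E
```

```text
0.15 [6.49713713e-01 2.89983746e-05 2.55833387e-01] [-2.22100494e+00 -2.22093670e+00  9.48590209e-04] [ 0.21761523  0.50619383 -0.41539886] [-0.0012173  -0.00104701 -0.00296761 -0.00313072  0.00078437 -0.001723  ]
```

View pics/w1.png

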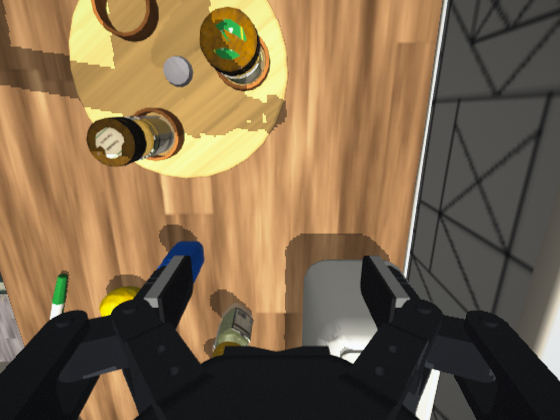

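View pics/s1.png

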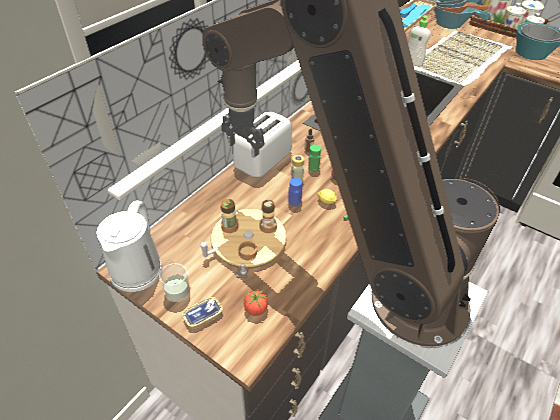

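Call:
step_arm(
  commands=[
    {"xyz": [-30,40,15],"dr": [0,0,0],"claw": 0},
    {"xyz": [-60,80,30],"dr": [0,0,0],"claw": 0},
    {"xyz": [-90,120,45],"dr": [0,0,0],"claw": 0},
    {"xyz": [-90,120,45],"dr": [0,0,0],"claw": 0},
    {"xyz": [-90,120,45],"dr": [0,0,0],"claw": 0},
    {"xyz": [-90,120,45],"dr": [0,0,0],"claw": 0},
  ],
  squeeze=30,
)

```text
clock: 1.05
position: [0.5604, 0.1192, 0.3008]
ee_rot: [-2.222, -2.22, 0.001]
wrist_force: [0.8, 0.1, 0.8]
opening: 0.997
```

```bash
python3 - <<'E'
from h import *
import pickle
s=robot.state(); f=wristf(grab('wrist','w2.png'),s); pickle.dump((f,s),open('w1.pkl','wb'))
print(s['clock'],s['position'],s['ee_rot'],s['wrist_force'],s['qvel'])
im=cv2.imread('pics/w2.png'); cv2.imwrite('pics/w2b.png',cv2.resize(im[0:280,80:450],None,fx=2.1,fy=2.1,interpolation=cv2.INTER_CUBIC))
E
```

```text
1.05 [0.56041746 0.11923027 0.30078829] [-2.22231101e+00 -2.22027552e+00  8.82222177e-04] [0.76299417 0.07264703 0.77458451] [-0.00204872  0.00346671  0.00088282  0.00228424 -0.00081353  0.00113785]
```

View pics/w2.png

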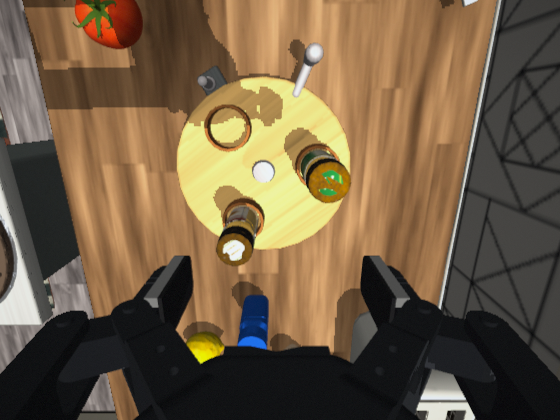

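View pics/w2b.png

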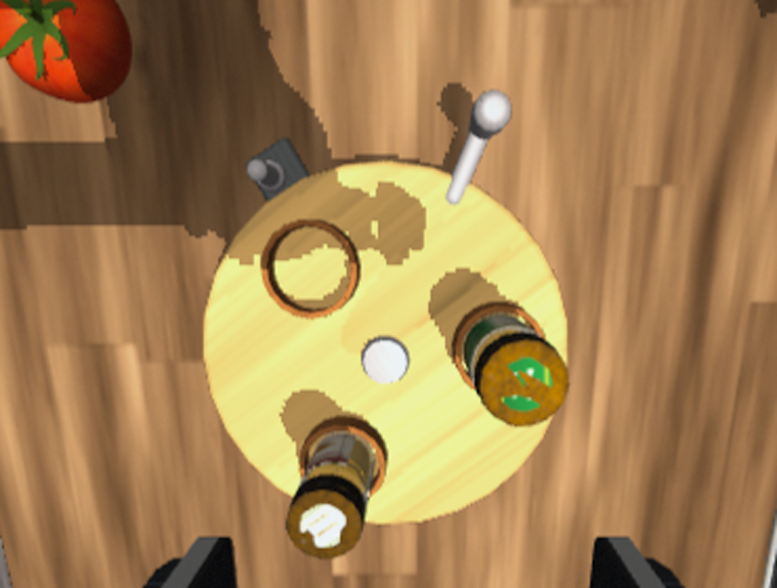

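Knob top at crop (492,110), post top at (258,169), and the empty cup rim centre at (310,268). The disc edge is clear all round, so I'll measure from this view.

```bash
python3 - <<'E'
from h import *
import pickle
f,s=pickle.load(open('w1.pkl','rb'))
q=lambda p,z:plane(f,(80+p[0]/2.1,p[1]/2.1),z)
im=f['image'];hsv=cv2.cvtColor(im,cv2.COLOR_RGB2HSV)
P=np.array([q(p,.028) for p in [(205,335),(388,161),(567,340),(460,178),(540,250),(395,523),(480,505),(545,420),(225,245),(250,470)]])
c=circ(P,.12);print('axis',c.x,c.fun.round(4)); a=c.x
for n,p,z in [('knob',(492,108),.077),('post',(258,169),.051),('cup',(310,268),.050),('jarA',(522,378),.133),('jarB',(326,522),.133),('tom',(65,30),.035),('hub',(385,360),.034)]:
    w=q(p,z); r=w[:2]-a; print(n,w.round(4),np.hypot(*r).round(4),np.degrees(np.arctan2(r[1],r[0])).round(2))
print('wall',plane(f,(470,150),0))
E
```

```text
axis [0.54122188 0.11820564] [-0.0046 -0.0006 -0.0007 -0.0003 -0.0006 -0.0028  0.0027 -0.0046 -0.
  0.0004]
knob [0.6006 0.2569 0.077 ] 0.1509 66.81
post [0.4741 0.231  0.051 ] 0.1313 120.75
cup [0.5002 0.1773 0.05  ] 0.0719 124.73
jarA [0.6129 0.1303 0.133 ] 0.0727 9.54
jarB [0.5155 0.0541 0.133 ] 0.0691 -111.87
tom [0.3699 0.3032 0.035 ] 0.2521 132.8
hub [0.5427 0.1194 0.034 ] 0.0019 37.6
wall [0.83737887 0.14336379 0.        ]
```

Call:
step_arm(
  commands=[
    {"xyz": [26,41,0],"dr": [0,0,-8],"claw": 1},
    {"xyz": [52,82,0],"dr": [0,0,-16],"claw": 1},
    {"xyz": [77,122,0],"dr": [0,0,-23],"claw": 1},
    {"xyz": [77,122,-50],"dr": [0,0,-23],"claw": 1},
    {"xyz": [77,122,-100],"dr": [0,0,-23],"claw": 1},
    {"xyz": [77,122,-150],"dr": [0,0,-23],"claw": 1},
    {"xyz": [77,122,-180],"dr": [0,0,-23],"claw": 1},
    {"xyz": [77,122,-180],"dr": [0,0,-23],"claw": 1},
    {"xyz": [77,122,-180],"dr": [0,0,-23],"claw": 1},
  ],
  squeeze=30,
)

```text
clock: 2.22
position: [0.6379, 0.2418, 0.1223]
ee_rot: [2.62, 1.733, 0.002]
wrist_force: [0.4, 0.3, 1.2]
opening: -0.002
```

```bash
python3 - <<'E'
from h import *
s=robot.state(); f=wristf(grab('wrist','w3.png'),s); S=grab('scene','s3.png')
cv2.imwrite('pics/s3b.png',cv2.resize(cv2.imread('pics/s3.png')[160:320,130:330],None,fx=3.7,fy=3.7,interpolation=cv2.INTER_CUBIC))
E
```

```text
(no output)
```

View pics/w3.png

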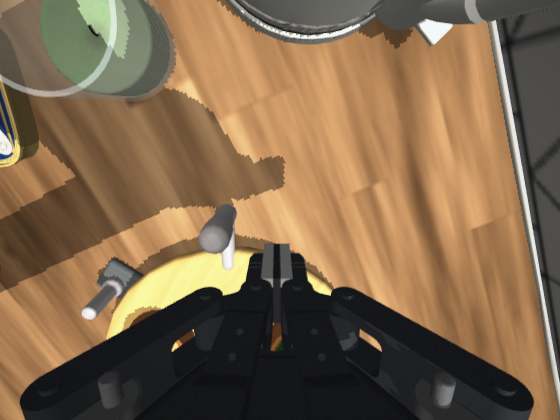

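View pics/s3b.png

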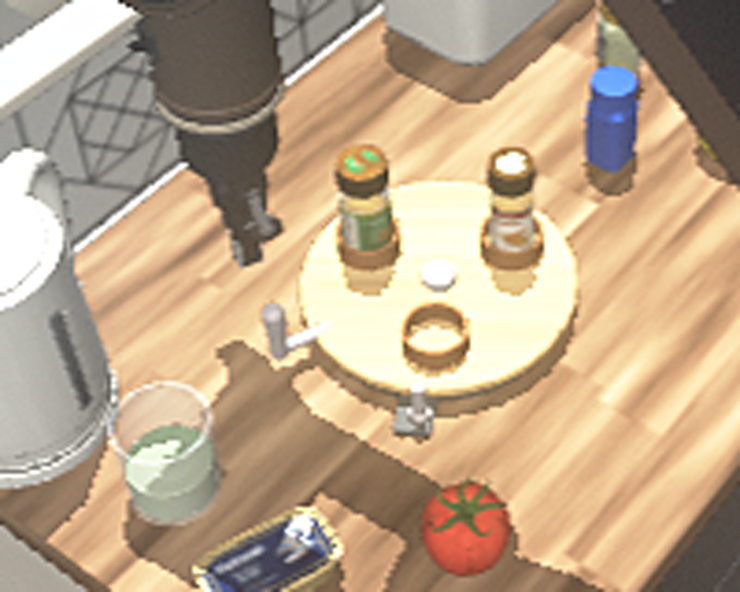

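Call:
step_arm(
  commands=[
    {"xyz": [0,0,-24],"dr": [0,0,0],"claw": 1},
    {"xyz": [0,0,-47],"dr": [0,0,0],"claw": 1},
    {"xyz": [-5,2,-47],"dr": [0,0,0],"claw": 1},
    {"xyz": [-9,4,-47],"dr": [0,0,0],"claw": 1},
    {"xyz": [-12,5,-47],"dr": [0,0,0],"claw": 1},
    {"xyz": [-12,5,-47],"dr": [0,0,0],"claw": 1},
  ],
)

```text
clock: 3.08
position: [0.6251, 0.2473, 0.0752]
ee_rot: [2.619, 1.734, 0.002]
wrist_force: [-0.1, 0.0, 0.9]
opening: 0.002
```

```bash
python3 - <<'E'
from h import *
s=robot.state(); print(s['position'],s['wrist_force']); f=wristf(grab('wrist','w4.png'),s); S=grab('scene','s4.png')
cv2.imwrite('pics/s4b.png',np.hstack([cv2.resize(cv2.imread('pics/s4.png')[200:290,170:270],(400,360),interpolation=cv2.INTER_CUBIC),cv2.resize(cv2.imread('pics/w4.png')[170:350,180:380],(400,360),interpolation=cv2.INTER_CUBIC)]))
p=s['position'];a=np.array([.5415,.119]);
tool=np.degrees(np.arctan2(*(Ro.from_rotvec(s['ee_rot']).as_matrix()[[1,0],1])));print('tool y ang',tool)
E
```

```text
[0.62509839 0.24731882 0.07519192] [-0.06689636  0.04693901  0.8823605 ]
tool y ang -22.983349950158363
```

View pics/s4b.png

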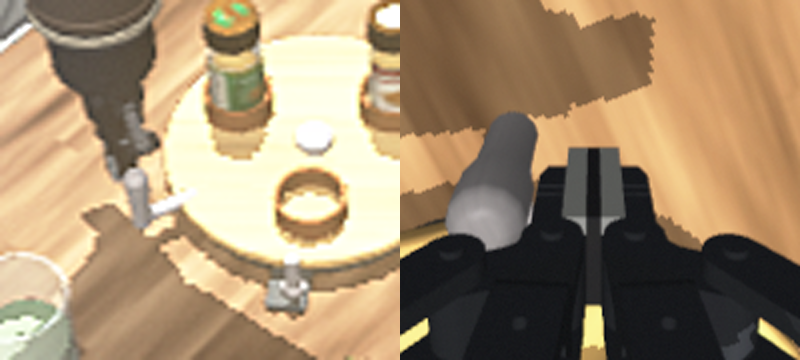

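```bash
cat >> h.py <<'E'
A=np.array([.5415,.119])
def tcp(phi,d=.0245):
    p=np.radians(phi); return A+.15*np.array([np.cos(p),np.sin(p)])-d*np.array([-np.sin(p),np.cos(p)])
E
python3 - <<'E'
from h import *
p0=tcp(67,.0255);print(p0)
for ph in range(69,113,2): print(ph,((tcp(ph)-[.6251,.2473])*1000).round(1))
E
```

```text
[0.62358254 0.24711208]
69 [-7.  3.]
71 [-11.6   5.6]
73 [-16.3   8. ]
75 [-21.1  10.2]
77 [-26.   12.3]
79 [-30.9  14.3]
81 [-35.9  16. ]
83 [-41.   17.6]
85 [-46.1  19. ]
87 [-51.3  20.2]
89 [-56.5  21.2]
91 [-61.7  22.1]
93 [-67.   22.8]
95 [-72.3  23.3]
97 [-77.6  23.6]
99 [-82.9  23.7]
101 [-88.2  23.6]
103 [-93.5  23.4]
105 [-98.8  22.9]
107 [-104.    22.3]
109 [-109.3   21.5]
111 [-114.5   20.5]
```

Call:
step_arm(
  commands=[
    {"xyz": [-3.5,1.5,0],"dr": [0,0,1],"claw": 1},
    {"xyz": [-7,3,0],"dr": [0,0,2],"claw": 1},
    {"xyz": [-11.6,5.6,0],"dr": [0,0,4],"claw": 1},
    {"xyz": [-16.3,8,0],"dr": [0,0,6],"claw": 1},
    {"xyz": [-21.1,10.2,0],"dr": [0,0,8],"claw": 1},
    {"xyz": [-26,12.3,0],"dr": [0,0,10],"claw": 1},
    {"xyz": [-30.9,14.3,0],"dr": [0,0,12],"claw": 1},
    {"xyz": [-35.9,16,0],"dr": [0,0,14],"claw": 1},
    {"xyz": [-41,17.6,0],"dr": [0,0,16],"claw": 1},
  ],
)

```text
clock: 4.3
position: [0.5837, 0.2647, 0.0743]
ee_rot: [-2.35, -2.084, 0.0]
wrist_force: [0.1, -0.5, -0.4]
opening: 0.001
```

```bash
python3 - <<'E'
from h import *
s=robot.state(); print(s['position'],s['wrist_force']); f=wristf(grab('wrist','w5.png'),s); S=grab('scene','s5.png')
cv2.imwrite('pics/s5b.png',np.hstack([cv2.resize(cv2.imread('pics/s5.png')[200:290,170:270],(400,360),interpolation=cv2.INTER_CUBIC),cv2.resize(cv2.imread('pics/w5.png')[170:350,180:380],(400,360),interpolation=cv2.INTER_CUBIC)]))
for ph in range(85,113,2): print(ph,((tcp(ph)-s['position'][:2])*1000).round(1))
E
```

```text
[0.58365892 0.26471711 0.07428807] [ 0.07075179 -0.49006577 -0.36146821]
85 [-4.7  1.6]
87 [-9.8  2.8]
89 [-15.    3.8]
91 [-20.3   4.7]
93 [-25.5   5.4]
95 [-30.8   5.8]
97 [-36.1   6.2]
99 [-41.4   6.3]
101 [-46.7   6.2]
103 [-52.    5.9]
105 [-57.3   5.5]
107 [-62.6   4.9]
109 [-67.8   4.1]
111 [-73.    3.1]
```

View pics/s5b.png

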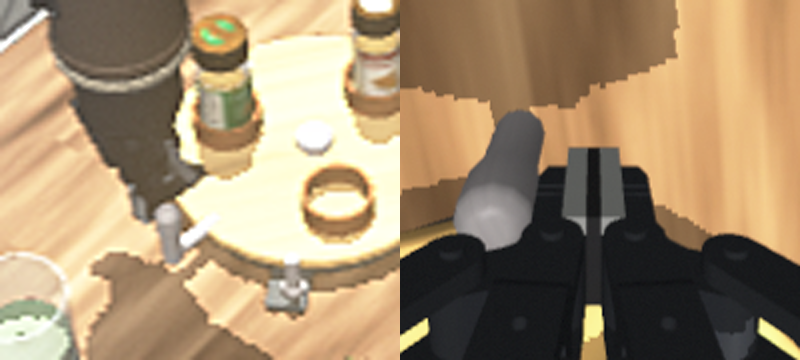

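Call:
step_arm(
  commands=[
    {"xyz": [-4.7,1.6,0],"dr": [0,0,2],"claw": 1},
    {"xyz": [-9.8,2.8,0],"dr": [0,0,4],"claw": 1},
    {"xyz": [-15,3.8,0],"dr": [0,0,6],"claw": 1},
    {"xyz": [-20.3,4.7,0],"dr": [0,0,8],"claw": 1},
    {"xyz": [-25.5,5.4,0],"dr": [0,0,10],"claw": 1},
    {"xyz": [-30.8,5.8,0],"dr": [0,0,12],"claw": 1},
    {"xyz": [-36.1,6.2,0],"dr": [0,0,14],"claw": 1},
    {"xyz": [-41.4,6.3,0],"dr": [0,0,16],"claw": 1},
    {"xyz": [-46.7,6.2,0],"dr": [0,0,18],"claw": 1},
    {"xyz": [-50,6,0],"dr": [0,0,19],"claw": 1},
  ],
)

```text
clock: 5.65
position: [0.5336, 0.2706, 0.0743]
ee_rot: [-1.975, -2.443, 0.0]
wrist_force: [0.9, 0.2, 0.6]
opening: 0.001
```

```bash
python3 - <<'E'
from h import *
s=robot.state(); print(s['position'],s['wrist_force']); S=grab('scene','s6.png'); f=wristf(grab('wrist','w6.png'),s)
cv2.imwrite('pics/s6b.png',np.hstack([cv2.resize(cv2.imread('pics/s6.png')[200:290,170:270],(400,360),interpolation=cv2.INTER_CUBIC),cv2.resize(cv2.imread('pics/w6.png')[170:350,180:380],(400,360),interpolation=cv2.INTER_CUBIC)]))
for ph in range(102,120,1): print(ph,((tcp(ph)-s['position'][:2])*1000).round(1))
E
```

```text
[0.53358993 0.27061329 0.07429007] [0.87090998 0.20475611 0.58261961]
102 [0.7 0.2]
103 [-2.   0.1]
104 [-4.6 -0.1]
105 [-7.2 -0.4]
106 [-9.9 -0.7]
107 [-12.5  -1. ]
108 [-15.1  -1.4]
109 [-17.8  -1.8]
110 [-20.4  -2.3]
111 [-23.   -2.8]
112 [-25.6  -3.4]
113 [-28.1  -4. ]
114 [-30.7  -4.6]
115 [-33.3  -5.3]
116 [-35.8  -6.1]
117 [-38.4  -6.8]
118 [-40.9  -7.7]
119 [-43.4  -8.5]
```

View pics/s6b.png

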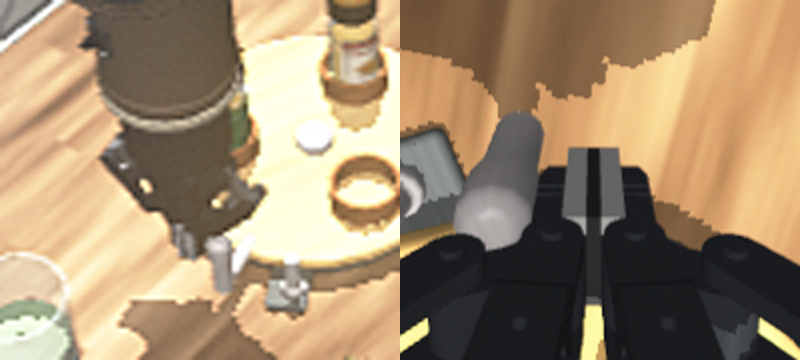

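Call:
step_arm(
  commands=[
    {"xyz": [-2,0.1,0],"dr": [0,0,1],"claw": 1},
    {"xyz": [-4.6,-0.1,0],"dr": [0,0,2],"claw": 1},
    {"xyz": [-7.2,-0.4,0],"dr": [0,0,3],"claw": 1},
    {"xyz": [-9.9,-0.7,0],"dr": [0,0,4],"claw": 1},
    {"xyz": [-12.5,-1,0],"dr": [0,0,5],"claw": 1},
    {"xyz": [-15.1,-1.4,0],"dr": [0,0,6],"claw": 1},
    {"xyz": [-17.8,-1.8,0],"dr": [0,0,7],"claw": 1},
    {"xyz": [-20.4,-2.3,0],"dr": [0,0,8],"claw": 1},
    {"xyz": [-21.7,-2.6,0],"dr": [0,0,8.5],"claw": 1},
  ],
)

```text
clock: 6.88
position: [0.5121, 0.268, 0.0743]
ee_rot: [-1.79, -2.582, 0.0]
wrist_force: [0.6, 0.3, 0.2]
opening: 0.004
```

```bash
python3 - <<'E'
from h import *
s=robot.state(); print(s['position'],s['wrist_force'])
for ph in np.arange(110,120,.5): print(ph,((tcp(ph)-s['position'][:2])*1000).round(1))
E
```

```text
[0.51209316 0.26798318 0.07432588] [0.57909185 0.2874065  0.17217656]
110.0 [1.1 0.4]
110.5 [-0.2  0.1]
111.0 [-1.5 -0.2]
111.5 [-2.8 -0.4]
112.0 [-4.1 -0.7]
112.5 [-5.4 -1. ]
113.0 [-6.7 -1.3]
113.5 [-7.9 -1.7]
114.0 [-9.2 -2. ]
114.5 [-10.5  -2.3]
115.0 [-11.8  -2.7]
115.5 [-13.1  -3. ]
116.0 [-14.3  -3.4]
116.5 [-15.6  -3.8]
117.0 [-16.9  -4.2]
117.5 [-18.1  -4.6]
118.0 [-19.4  -5. ]
118.5 [-20.6  -5.5]
119.0 [-21.9  -5.9]
119.5 [-23.1  -6.4]
```

Call:
step_arm(
  commands=[
    {"xyz": [-1.1,-0.2,0],"dr": [0,0,0.4],"claw": 1},
    {"xyz": [-2.2,-0.4,0],"dr": [0,0,0.8],"claw": 1},
    {"xyz": [-3.2,-0.6,0],"dr": [0,0,1.2],"claw": 1},
    {"xyz": [-4.2,-0.8,0],"dr": [0,0,1.6],"claw": 1},
    {"xyz": [-5.2,-1,0],"dr": [0,0,2],"claw": 1},
    {"xyz": [-6,-1.2,0],"dr": [0,0,2.3],"claw": 1},
  ],
)

```text
clock: 7.62
position: [0.5062, 0.2668, 0.0743]
ee_rot: [-1.738, -2.617, 0.0]
wrist_force: [-0.3, -0.3, 0.9]
opening: 0.002
```

Call:
step_arm(
  commands=[
    {"xyz": [-0.6,-0.2,0],"dr": [0,0,0.25],"claw": 1},
    {"xyz": [-1.2,-0.3,0],"dr": [0,0,0.5],"claw": 1},
    {"xyz": [-1.8,-0.5,0],"dr": [0,0,0.75],"claw": 1},
  ],
)

```text
clock: 8.0
position: [0.5045, 0.2663, 0.0743]
ee_rot: [1.721, 2.628, 0.0]
wrist_force: [1.0, -0.1, 0.1]
opening: 0.003
```

Call:
step_arm(
  commands=[
    {"xyz": [-0.6,-0.2,0],"dr": [0,0,0.25],"claw": 1},
    {"xyz": [-1.2,-0.3,0],"dr": [0,0,0.5],"claw": 1},
  ],
)

```text
clock: 8.25
position: [0.5033, 0.266, 0.0743]
ee_rot: [-1.71, -2.636, 0.0]
wrist_force: [0.2, -0.8, -0.2]
opening: -0.001
```

Call:
step_arm(
  commands=[
    {"xyz": [-0.5,-0.1,0],"dr": [0,0,0.2],"claw": 1},
    {"xyz": [-1.0,-0.3,0],"dr": [0,0,0.4],"claw": 1},
  ],
)

```text
clock: 8.5
position: [0.5023, 0.2657, 0.0743]
ee_rot: [-1.7, -2.642, -0.0]
wrist_force: [-0.7, 0.1, 0.0]
opening: -0.006
```

Call:
step_arm(
  commands=[
    {"xyz": [-0.5,-0.1,0],"dr": [0,0,0.2],"claw": 1},
    {"xyz": [-1.0,-0.3,0],"dr": [0,0,0.4],"claw": 1},
  ],
)

```text
clock: 8.75
position: [0.5013, 0.2654, 0.0743]
ee_rot: [1.691, 2.648, 0.0]
wrist_force: [0.5, 0.4, -0.6]
opening: 0.003
```

Call:
step_arm(
  commands=[
    {"xyz": [-0.5,-0.1,0],"dr": [0,0,0.2],"claw": 1},
  ],
)

```text
clock: 8.88
position: [0.5008, 0.2653, 0.0743]
ee_rot: [-1.687, -2.65, -0.0]
wrist_force: [0.2, 0.1, -0.7]
opening: 0.001
```

Call:
step_arm(
  commands=[
    {"xyz": [-0.5,-0.1,0],"dr": [0,0,0.2],"claw": 1},
  ],
)

```text
clock: 9.0
position: [0.5003, 0.2652, 0.0743]
ee_rot: [1.682, 2.653, -0.0]
wrist_force: [0.8, 0.3, -0.5]
opening: -0.0
```

Call:
step_arm(
  commands=[
    {"xyz": [-0.5,-0.2,0],"dr": [0,0,0.2],"claw": 1},
  ],
)

```text
clock: 9.12
position: [0.4998, 0.265, 0.0743]
ee_rot: [1.677, 2.656, -0.0]
wrist_force: [0.3, 0.8, -0.7]
opening: 0.003
```

```bash
python3 - <<'E'
from h import *
s=robot.state(); f=wristf(grab('wrist','w7.png'),s)
cv2.imwrite('pics/w7b.png',cv2.resize(cv2.imread('pics/w7.png')[170:350,100:340],(800,600),interpolation=cv2.INTER_CUBIC))
E
```

```text
(no output)
```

View pics/w7b.png

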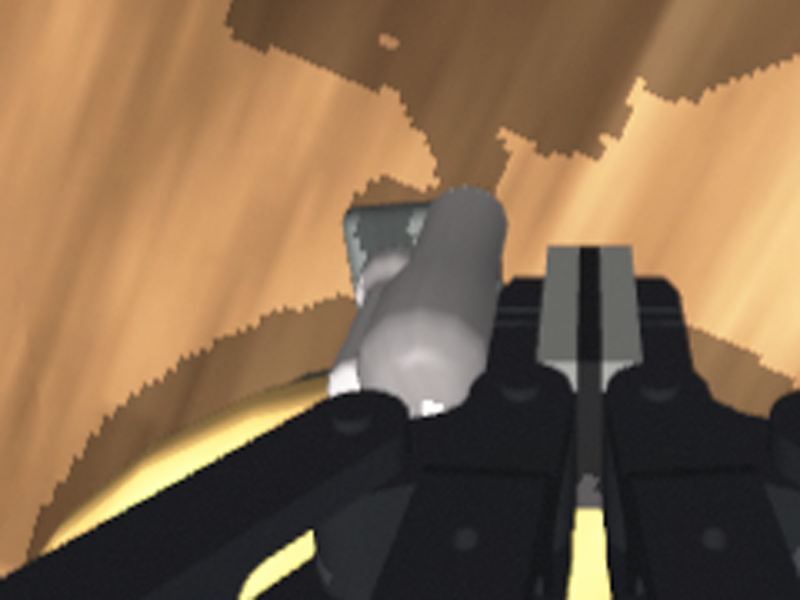

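The post shows just left of the knob and spoke, so it is close. I'll keep feeling in small steps.

Call:
step_arm(
  commands=[
    {"xyz": [-0.5,-0.2,0],"dr": [0,0,0.2],"claw": 1},
  ],
)

```text
clock: 9.3
position: [0.4993, 0.2648, 0.0743]
ee_rot: [-1.673, -2.659, -0.0]
wrist_force: [0.7, 1.1, -0.9]
opening: -0.005
```

Call:
step_arm(
  commands=[
    {"xyz": [-0.5,-0.2,0],"dr": [0,0,0.2],"claw": 1},
  ],
)

```text
clock: 9.43
position: [0.4988, 0.2646, 0.0743]
ee_rot: [-1.668, -2.662, 0.0]
wrist_force: [0.4, -0.3, -0.7]
opening: -0.0
```

Call:
step_arm(
  commands=[
    {"xyz": [-0.5,-0.2,0],"dr": [0,0,0.2],"claw": 1},
  ],
)

```text
clock: 9.55
position: [0.4982, 0.2644, 0.0743]
ee_rot: [-1.663, -2.665, -0.0]
wrist_force: [0.1, 0.7, -0.5]
opening: -0.0
```

Call:
step_arm(
  commands=[
    {"xyz": [-0.5,-0.2,0],"dr": [0,0,0.2],"claw": 1},
  ],
)

```text
clock: 9.68
position: [0.4977, 0.2642, 0.0743]
ee_rot: [-1.659, -2.668, 0.0]
wrist_force: [1.0, 0.2, -0.6]
opening: 0.001
```

Call:
step_arm(
  commands=[
    {"xyz": [-0.5,-0.2,0],"dr": [0,0,0.2],"claw": 1},
  ],
)

```text
clock: 9.8
position: [0.4973, 0.264, 0.0743]
ee_rot: [-1.654, -2.671, -0.0]
wrist_force: [-0.2, -0.3, 0.6]
opening: 0.001
```

Call:
step_arm(
  commands=[
    {"xyz": [-0.5,-0.2,0],"dr": [0,0,0.2],"claw": 1},
  ],
)

```text
clock: 9.93
position: [0.4968, 0.2638, 0.0743]
ee_rot: [-1.649, -2.674, -0.0]
wrist_force: [0.5, 0.2, -0.8]
opening: 0.003
```

Call:
step_arm(
  commands=[
    {"xyz": [-0.5,-0.2,0],"dr": [0,0,0.2],"claw": 1},
  ],
)

```text
clock: 10.05
position: [0.4963, 0.2636, 0.0743]
ee_rot: [-1.645, -2.677, -0.0]
wrist_force: [0.9, 0.7, -0.2]
opening: 0.003
```

Call:
step_arm(
  commands=[
    {"xyz": [-0.5,-0.2,0],"dr": [0,0,0.2],"claw": 1},
  ],
)

```text
clock: 10.18
position: [0.4958, 0.2634, 0.0743]
ee_rot: [1.64, 2.68, -0.0]
wrist_force: [-0.5, 1.6, -0.2]
opening: 0.005
```

Call:
step_arm(
  commands=[
    {"xyz": [-0.5,-0.2,0],"dr": [0,0,0.2],"claw": 1},
  ],
)

```text
clock: 10.3
position: [0.4955, 0.2633, 0.0743]
ee_rot: [1.635, 2.682, 0.001]
wrist_force: [1.6, 2.3, -1.0]
opening: 0.0
```

Call:
step_arm(
  commands=[
    {"xyz": [-0.5,-0.2,0],"dr": [0,0,0.2],"claw": 1},
  ],
)

```text
clock: 10.42
position: [0.4953, 0.2633, 0.0744]
ee_rot: [1.63, 2.685, 0.001]
wrist_force: [4.3, 4.0, -2.7]
opening: -0.0
```

Call:
step_arm(
  commands=[
    {"xyz": [-0.5,-0.2,0],"dr": [0,0,0.2],"claw": 1},
  ],
)

```text
clock: 10.55
position: [0.4951, 0.2632, 0.0745]
ee_rot: [1.626, 2.687, 0.002]
wrist_force: [5.6, 3.9, -4.6]
opening: -0.002
```

Call:
step_arm(
  commands=[
    {"xyz": [-0.5,-0.2,0],"dr": [0,0,0.2],"claw": 1},
  ],
)

```text
clock: 10.68
position: [0.4949, 0.2632, 0.0745]
ee_rot: [1.621, 2.69, 0.003]
wrist_force: [7.4, 6.3, -5.8]
opening: 0.003
```

Call:
step_arm(
  commands=[
    {"xyz": [0,0,0],"dr": [0,0,0],"claw": 1},
    {"xyz": [0,0,0],"dr": [0,0,0],"claw": 1},
  ],
)

```text
clock: 10.92
position: [0.4949, 0.2632, 0.0745]
ee_rot: [1.621, 2.69, 0.003]
wrist_force: [5.5, 5.5, -5.8]
opening: 0.003
```

Call:
step_arm(
  commands=[
    {"xyz": [-0.4,-0.2,0],"dr": [0,0,0],"claw": 1},
    {"xyz": [-0.4,-0.2,0],"dr": [0,0,0],"claw": 1},
    {"xyz": [-0.4,-0.2,0],"dr": [0,0,0],"claw": 1},
  ],
)

```text
clock: 11.3
position: [0.4948, 0.2632, 0.0745]
ee_rot: [1.621, 2.689, 0.004]
wrist_force: [7.4, 6.6, -6.2]
opening: -0.004
```

Call:
step_arm(
  commands=[
    {"xyz": [0,0,0],"dr": [0,0,0],"claw": 1},
    {"xyz": [0,0,0],"dr": [0,0,0],"claw": 1},
    {"xyz": [0,0,0],"dr": [0,0,0],"claw": 1},
    {"xyz": [0,0,0],"dr": [0,0,0],"claw": 1},
  ],
)

```text
clock: 11.8
position: [0.4948, 0.2632, 0.0745]
ee_rot: [1.621, 2.689, 0.004]
wrist_force: [6.8, 6.3, -6.5]
opening: 0.002
```

Call:
step_arm(
  commands=[
    {"xyz": [0,0,0],"dr": [0,0,0],"claw": 1},
    {"xyz": [0,0,0],"dr": [0,0,0],"claw": 1},
    {"xyz": [0,0,0],"dr": [0,0,0],"claw": 1},
    {"xyz": [0,0,0],"dr": [0,0,0],"claw": 1},
  ],
)

```text
clock: 12.3
position: [0.4948, 0.2632, 0.0745]
ee_rot: [1.621, 2.689, 0.004]
wrist_force: [7.0, 5.9, -5.6]
opening: 0.0
```

```bash
python3 - <<'E'
from h import *
s=robot.state(); print(s['position'],s['wrist_force']); f=wristf(grab('wrist','w8.png'),s)
cv2.imwrite('pics/w8b.png',cv2.resize(cv2.imread('pics/w8.png')[170:350,100:340],(800,600),interpolation=cv2.INTER_CUBIC))
E
```

```text
[0.49481633 0.263174   0.07450133] [ 6.96672388  5.8925765  -5.56398578]
```

View pics/w8b.png

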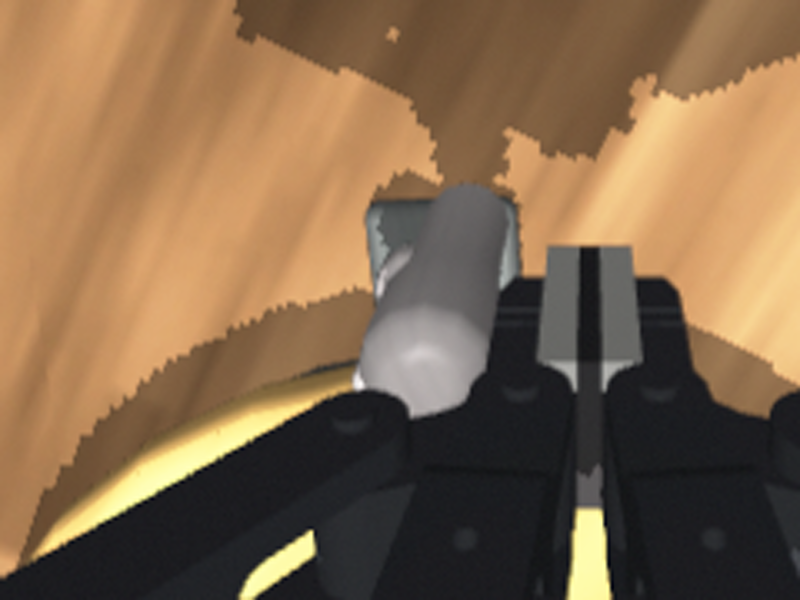

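Call:
step_arm(
  commands=[
    {"xyz": [0.5,0.2,0],"dr": [0,0,0],"claw": 1},
    {"xyz": [1,0.4,0],"dr": [0,0,0],"claw": 1},
    {"xyz": [1.5,0.7,0],"dr": [0,0,0],"claw": 1},
    {"xyz": [2.5,1.2,0],"dr": [0,0,0],"claw": 1},
    {"xyz": [5,2.5,0],"dr": [0,0,0],"claw": 1},
    {"xyz": [12,6,0],"dr": [0,0,0],"claw": 1},
    {"xyz": [25,12,0],"dr": [0,0,0],"claw": 1},
    {"xyz": [25,12,30],"dr": [0,0,0],"claw": 1},
    {"xyz": [25,12,80],"dr": [0,0,0],"claw": 1},
    {"xyz": [25,12,130],"dr": [0,0,0],"claw": 1},
  ],
)

```text
clock: 13.6
position: [0.519, 0.2747, 0.2057]
ee_rot: [-1.622, -2.691, 0.0]
wrist_force: [-0.6, 0.6, -0.9]
opening: 0.005
```

Call:
step_arm(
  commands=[
    {"xyz": [14,-30,40],"dr": [0,0,-9],"claw": 0.5},
    {"xyz": [28,-80,80],"dr": [0,0,-18],"claw": 0},
    {"xyz": [41,-125,95],"dr": [0,0,-28],"claw": 0},
    {"xyz": [41,-155,95],"dr": [0,0,-28],"claw": 0},
    {"xyz": [41,-155,95],"dr": [0,0,-28],"claw": 0},
    {"xyz": [41,-155,95],"dr": [0,0,-28],"claw": 0},
    {"xyz": [41,-155,95],"dr": [0,0,-28],"claw": 0},
  ],
)

```text
clock: 14.48
position: [0.5594, 0.1203, 0.2991]
ee_rot: [-2.223, -2.22, 0.0]
wrist_force: [1.0, -0.1, 0.2]
opening: 0.997
```

```bash
python3 - <<'E'
from h import *
import pickle
s=robot.state(); f=wristf(grab('wrist','w9.png'),s); pickle.dump((f,s),open('w9.pkl','wb'))
print(s['clock'],s['position'],s['ee_rot'],s['wrist_force'],s['qvel'])
im=cv2.imread('pics/w9.png'); cv2.imwrite('pics/w9b.png',cv2.resize(im[40:260,150:370],None,fx=2.7,fy=2.7,interpolation=cv2.INTER_CUBIC))
S=grab('scene','s9.png'); D=grab('side','d9.png'); pickle.dump((S,D),open('sd9.pkl','wb'))
cv2.imwrite('pics/d9b.png',np.hstack([cv2.resize(cv2.imread('pics/d9.png')[220:310,290:380],(390,390),interpolation=cv2.INTER_CUBIC),cv2.resize(cv2.imread('pics/s9.png')[140:200,270:330],(390,390),interpolation=cv2.INTER_CUBIC)]))
E
```

```text
14.475 [0.55944206 0.12034044 0.29913412] [-2.22291193e+00 -2.21957798e+00  2.43227825e-04] [ 0.98812519 -0.12879286  0.15158588] [ 0.00195252 -0.00114329  0.00276    -0.00130733 -0.00085477 -0.00214095]
```

View pics/w9b.png

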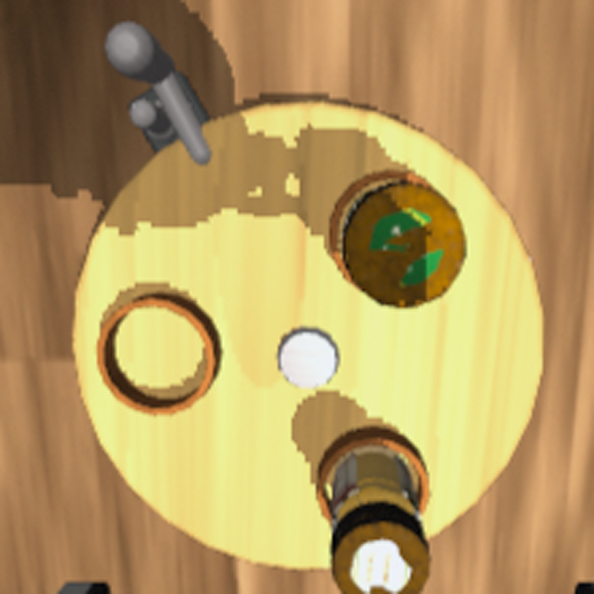

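View pics/d9b.png

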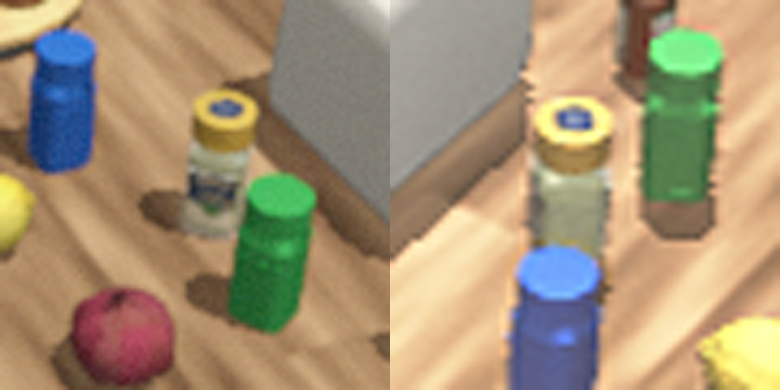

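```bash
python3 - <<'E'
from h import *
import pickle
f,s=pickle.load(open('w9.pkl','rb'))
q=lambda p,z:plane(f,(150+p[0]/2.7,40+p[1]/2.7),z)
for n,p,z in [('knob',(131,47),.077),('post',(147,108),.051),('cup',(159,353),.050),('hub',(308,358),.034),('jA',(406,242),.133),('jB',(380,565),.133)]:
    w=q(p,z); r=w[:2]-A; print(n,w.round(4),np.hypot(*r).round(4),np.degrees(np.arctan2(r[1],r[0])).round(2))
P=np.array([q(p,.028) for p in [(75,335),(308,101),(543,345),(440,145),(520,240),(310,570),(530,420),(110,210),(110,460),(190,540)]])
c=circ(P,.12);print('axis',c.x,c.fun.round(4))
S,D=pickle.load(open('sd9.pkl','rb'))
print('jar',plane(D,(290+226*90/390,220+108*90/390),.096),plane(S,(270+(572-390)*60/390,140+118*60/390),.096))
E
```

```text
knob [0.4769 0.2523 0.077 ] 0.1481 115.86
post [0.4755 0.2326 0.051 ] 0.1314 120.14
cup [0.4728 0.1251 0.05  ] 0.069 174.93
hub [0.5429 0.1193 0.034 ] 0.0014 13.09
jA [0.5823 0.1808 0.133 ] 0.0741 56.6
jB [0.5748 0.0552 0.133 ] 0.0719 -62.45
axis [0.54290847 0.11780415] [-0.0027 -0.0001 -0.0021 -0.0013 -0.0021 -0.002  -0.0015 -0.0018 -0.0019
 -0.0004]
jar [ 0.59189879 -0.22017142  0.096     ] [ 0.59036024 -0.22145228  0.096     ]
```

Call:
step_arm(
  commands=[
    {"xyz": [0,-56,0],"dr": [0,0,0],"claw": 0},
    {"xyz": [0,-112,0],"dr": [0,0,0],"claw": 0},
    {"xyz": [0,-168,0],"dr": [0,0,0],"claw": 0},
    {"xyz": [0,-224,0],"dr": [0,0,0],"claw": 0},
    {"xyz": [0,-280,0],"dr": [0,0,0],"claw": 0},
    {"xyz": [0,-336,0],"dr": [0,0,0],"claw": 0},
    {"xyz": [0,-360,0],"dr": [0,0,0],"claw": 0},
    {"xyz": [0,-360,0],"dr": [0,0,0],"claw": 0},
    {"xyz": [0,-360,0],"dr": [0,0,0],"claw": 0},
    {"xyz": [0,-360,0],"dr": [0,0,0],"claw": 0},
  ],
)

```text
clock: 15.88
position: [0.5596, -0.2392, 0.2994]
ee_rot: [-2.223, -2.22, -0.0]
wrist_force: [0.4, 0.7, -0.2]
opening: 0.997
```

```bash
python3 - <<'E'
from h import *
import pickle
s=robot.state(); f=wristf(grab('wrist','w10.png'),s); pickle.dump((f,s),open('w10.pkl','wb'))
print(s['clock'],s['position'],s['ee_rot'],s['qvel'].round(3))
S=grab('scene','s10.png'); D=grab('side','d10.png')
E
```

```text
15.875 [ 0.55957695 -0.23921473  0.29936951] [-2.22253554e+00 -2.22004297e+00 -2.12065195e-04] [-0.004 -0.001 -0.001 -0.003  0.001 -0.002]
```

View pics/w10.png

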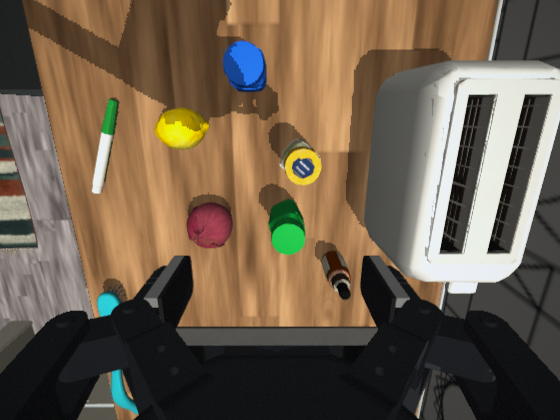

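```bash
python3 - <<'E'
from h import *
import pickle
f,s=pickle.load(open('w10.pkl','rb'))
im=f['image'];hsv=cv2.cvtColor(im,cv2.COLOR_RGB2HSV)
m=cv2.inRange(hsv,(18,120,90),(32,255,255));m[:, :270]=0;m[:,335:]=0;m[:130]=0;m[200:]=0
ys,xs=np.nonzero(m);c=cv2.minEnclosingCircle(np.column_stack([xs,ys]).astype(np.float32));print(c)
print('jar',plane(f,c[0],.096), 'g',plane(f,(288,237),.096),'b',plane(f,(244,65),.096))
print('toaster',[plane(f,(372,150),z)[:2].round(3) for z in (.02,.1,.15)],[plane(f,(367,200),z)[:2].round(3) for z in (.02,.1,.15)])
I=cv2.cvtColor(im,cv2.COLOR_RGB2BGR); cv2.imwrite('pics/w10b.png',cv2.resize(I[100:270,220:400],None,fx=3.5,fy=3.5,interpolation=cv2.INTER_CUBIC))
E
```

```text
((302.1709899902344, 165.63124084472656), 19.6267147064209)
jar [ 0.58836156 -0.2198434   0.096     ] g [ 0.57346918 -0.30655233  0.096     ] b [ 0.52696659 -0.11729105  0.096     ]
toaster [array([ 0.689, -0.212]), array([ 0.663, -0.202]), array([ 0.647, -0.196])] [array([ 0.689, -0.283]), array([ 0.663, -0.259]), array([ 0.647, -0.244])]
```

View pics/w10b.png

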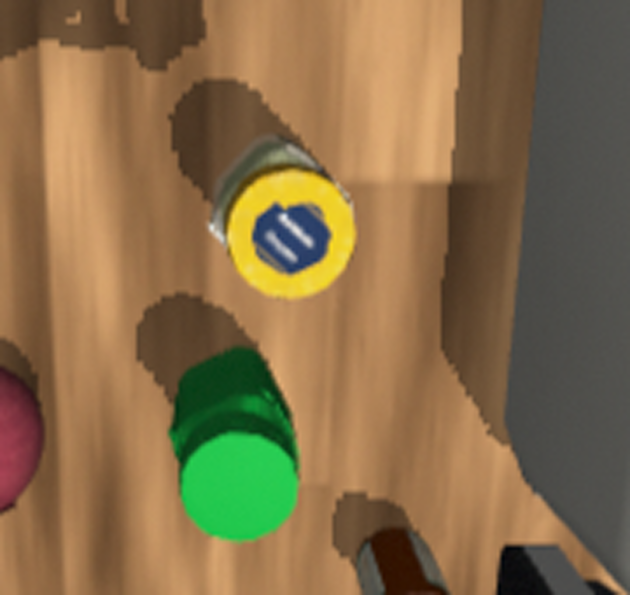

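Call:
step_arm(
  commands=[
    {"xyz": [30,19,-30],"dr": [0,0,0],"claw": 0.25},
    {"xyz": [30,19,-80],"dr": [0,0,0],"claw": 0.25},
    {"xyz": [30,19,-120],"dr": [0,0,0],"claw": 0.25},
    {"xyz": [30,19,-140],"dr": [0,0,0],"claw": 0.25},
    {"xyz": [30,19,-140],"dr": [0,0,0],"claw": 0.25},
    {"xyz": [30,19,-140],"dr": [0,0,0],"claw": 0.25},
  ],
)

```text
clock: 16.77
position: [0.59, -0.2216, 0.1603]
ee_rot: [2.223, 2.218, 0.001]
wrist_force: [-0.0, 0.5, -0.1]
opening: 0.751
```

```bash
python3 - <<'E'
from h import *
s=robot.state(); f=wristf(grab('wrist','w11.png'),s)
print(s['clock'],s['position'],s['opening'])
print(proj(f,(.5895,-.2205,.096)))
E
```

```text
16.775 [ 0.58999408 -0.22160054  0.16033517] 0.7510266007626805
[275.64366578 228.64093278]
```

View pics/w11.png

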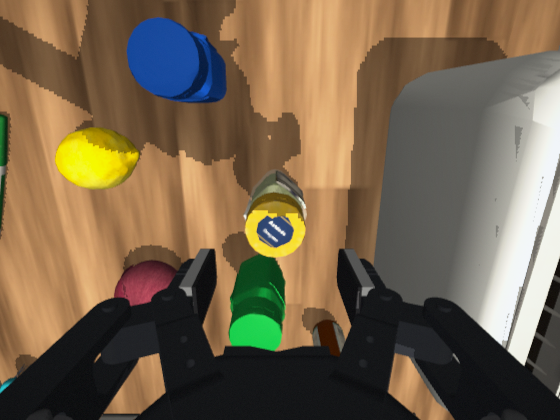

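Call:
step_arm(
  commands=[
    {"xyz": [0,1,-30],"dr": [0,0,0],"claw": 0.25},
    {"xyz": [0,1,-60],"dr": [0,0,0],"claw": 0.25},
    {"xyz": [0,1,-85],"dr": [0,0,0],"claw": 0.25},
    {"xyz": [0,1,-96],"dr": [0,0,0],"claw": 0.25},
    {"xyz": [0,1,-96],"dr": [0,0,0],"claw": 0.35},
    {"xyz": [0,1,-96],"dr": [0,0,0],"claw": 0.45},
    {"xyz": [0,1,-96],"dr": [0,0,0],"claw": 0.5},
    {"xyz": [0,1,-96],"dr": [0,0,0],"claw": 0.6},
    {"xyz": [0,1,-96],"dr": [0,0,0],"claw": 0.6},
    {"xyz": [0,1,-96],"dr": [0,0,0],"claw": 0.6},
  ],
  squeeze=25,
)

```text
clock: 18.08
position: [0.59, -0.2209, 0.0644]
ee_rot: [2.223, 2.217, 0.001]
wrist_force: [-1.1, -0.4, 7.7]
opening: 0.556
```

```bash
python3 - <<'E'
from h import *
s=robot.state(); f=wristf(grab('wrist','w12.png'),s); grab('side','d12.png'); grab('scene','s12.png')
print(s['clock'],s['position'],s['opening'],s['wrist_force'])
cv2.imwrite('pics/d12b.png',np.hstack([cv2.resize(cv2.imread('pics/d12.png')[200:300,290:390],(390,390),interpolation=cv2.INTER_CUBIC),cv2.resize(cv2.imread('pics/w12.png')[150:350,180:380],(390,390),interpolation=cv2.INTER_CUBIC)]))
E
```

```text
18.075 [ 0.58999447 -0.2208576   0.06438863] 0.5559807138199041 [-1.13994042 -0.38041598  7.72591221]
```

View pics/d12b.png

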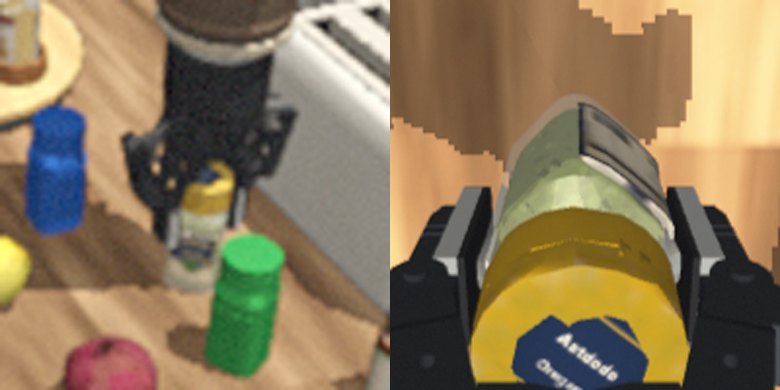

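Call:
step_arm(
  commands=[
    {"xyz": [0,0,0],"dr": [0,0,0],"claw": 0.8},
    {"xyz": [0,0,0],"dr": [0,0,0],"claw": 0.8},
  ],
  squeeze=30,
)

```text
clock: 18.48
position: [0.59, -0.2209, 0.0644]
ee_rot: [2.223, 2.217, 0.001]
wrist_force: [-1.1, -1.0, 9.2]
opening: 0.557
```

Call:
step_arm(
  commands=[
    {"xyz": [0,0,4],"dr": [0,0,0],"claw": 0.8},
    {"xyz": [0,0,10],"dr": [0,0,0],"claw": 0.8},
    {"xyz": [0,0,20],"dr": [0,0,0],"claw": 0.8},
    {"xyz": [0,0,40],"dr": [0,0,0],"claw": 0.8},
    {"xyz": [0,0,40],"dr": [0,0,0],"claw": 0.8},
    {"xyz": [0,0,40],"dr": [0,0,0],"claw": 0.8},
  ],
)

```text
clock: 19.23
position: [0.5894, -0.2206, 0.1036]
ee_rot: [2.224, 2.218, 0.0]
wrist_force: [-0.3, 0.7, -0.5]
opening: 0.553
```

```bash
python3 - <<'E'
from h import *
s=robot.state(); f=wristf(grab('wrist','w13.png'),s); grab('side','d13.png'); grab('scene','s13.png')
print(s['clock'],s['position'],s['opening'],s['wrist_force'])
cv2.imwrite('pics/d13b.png',np.hstack([cv2.resize(cv2.imread('pics/d13.png')[180:280,290:390],(390,390),interpolation=cv2.INTER_CUBIC),cv2.resize(cv2.imread('pics/w13.png')[150:350,180:380],(390,390),interpolation=cv2.INTER_CUBIC)]))
E
```

```text
19.225 [ 0.58944444 -0.22060502  0.10355618] 0.5530683481901179 [-0.31680524  0.71150042 -0.51655373]
```

View pics/d13b.png

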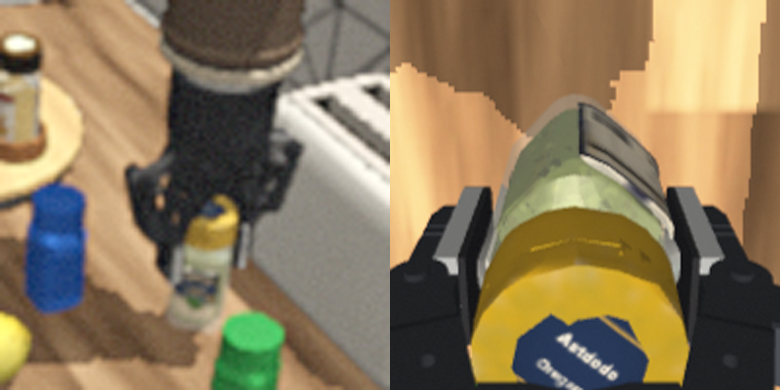

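Call:
step_arm(
  commands=[
    {"xyz": [0,0,40],"dr": [0,0,0],"claw": 0.8},
    {"xyz": [0,0,85],"dr": [0,0,0],"claw": 0.8},
    {"xyz": [-8,22,126],"dr": [0,0,0],"claw": 0.8},
    {"xyz": [-22,64,146],"dr": [0,0,0],"claw": 0.8},
    {"xyz": [-38,110,146],"dr": [0,0,0],"claw": 0.8},
    {"xyz": [-54,158,146],"dr": [0,0,0],"claw": 0.8},
    {"xyz": [-70,206,146],"dr": [0,0,0],"claw": 0.8},
    {"xyz": [-86,254,146],"dr": [0,0,0],"claw": 0.8},
    {"xyz": [-102,300,146],"dr": [0,0,0],"claw": 0.8},
    {"xyz": [-112,330,146],"dr": [0,0,0],"claw": 0.8},
  ],
)

```text
clock: 20.62
position: [0.4763, 0.1111, 0.249]
ee_rot: [-2.223, -2.219, 0.001]
wrist_force: [1.0, -0.5, -1.6]
opening: 0.553
```

Call:
step_arm(
  commands=[
    {"xyz": [-5,15,-20],"dr": [0,0,0],"claw": 0.8},
    {"xyz": [-5,15,-60],"dr": [0,0,0],"claw": 0.8},
    {"xyz": [-5,15,-80],"dr": [0,0,0],"claw": 0.8},
    {"xyz": [-5,15,-80],"dr": [0,0,0],"claw": 0.8},
    {"xyz": [-5,15,-80],"dr": [0,0,0],"claw": 0.8},
  ],
)

```text
clock: 21.25
position: [0.4727, 0.1244, 0.1698]
ee_rot: [2.224, 2.218, 0.001]
wrist_force: [-0.8, 0.6, -1.1]
opening: 0.551
```

```bash
python3 - <<'E'
from h import *
import pickle
s=robot.state(); f=wristf(grab('wrist','w14.png'),s); D=grab('side','d14.png'); S=grab('scene','s14.png')
pickle.dump((f,S,D,s),open('p14.pkl','wb'))
print(s['clock'],s['position'],s['ee_rot'],s['opening'],s['wrist_force'])
cv2.imwrite('pics/d14b.png',np.hstack([cv2.resize(cv2.imread('pics/d14.png')[160:240,220:300],(400,400),interpolation=cv2.INTER_CUBIC),cv2.resize(cv2.imread('pics/s14.png')[190:290,200:300],(400,400),interpolation=cv2.INTER_CUBIC)]))
E
```

```text
21.25 [0.47274059 0.12443847 0.16984181] [2.22429554e+00 2.21827601e+00 5.10552624e-04] 0.5513831127224377 [-0.7850839   0.64208072 -1.07076323]
```

View pics/d14b.png

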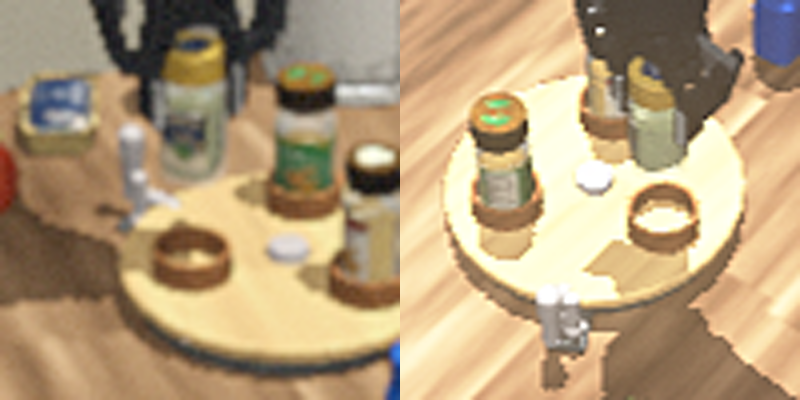

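View pics/w14.png

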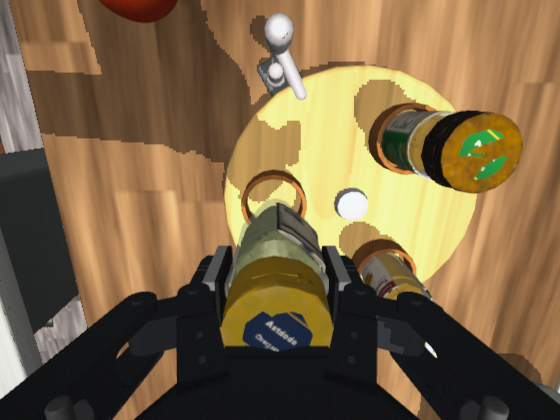

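```bash
python3 - <<'E'
from h import *
import pickle
f,S,D,s=pickle.load(open('p14.pkl','rb'))
def tri(a,b):
    A_=[];B_=[]
    for o,d in (ray(S,a),ray(D,b)):
        P=np.eye(3)-np.outer(d,d);A_.append(P);B_.append(P@o)
    x=np.linalg.solve(sum(A_),sum(B_)); return x.round(4),proj(S,x).round(1),proj(D,x).round(1)
print('cup', plane(S,(265.75,243),.05),plane(D,(258.2,209.8),.05), tri((265.75,243),(258.2,209.8)))
c=[.4727,.1244,.2018]; print('cap exp',proj(S,c),proj(D,c),'cup exp',proj(S,(.472,.1245,.05)),proj(D,(.472,.1245,.05)))
a=cv2.imread('pics/d14.png')[160:225,235:285];b=cv2.imread('pics/s14.png')[195:260,240:290]
cv2.imwrite('pics/e14.png',cv2.resize(np.hstack([a,b]),None,fx=8,fy=8,interpolation=cv2.INTER_CUBIC))
# wrist: inner rim circle
im=f['image'];hsv=cv2.cvtColor(im,cv2.COLOR_RGB2HSV)
cv2.imwrite('pics/e14w.png',cv2.resize(cv2.cvtColor(im,cv2.COLOR_RGB2BGR)[150:260,220:350],None,fx=5,fy=5,interpolation=cv2.INTER_CUBIC))
print(proj(f,(.472,.1245,.05)))
E
```

```text
cup [0.46720792 0.12720596 0.05      ] [0.47036411 0.11879402 0.05      ] (array([0.471 , 0.124 , 0.0459]), array([265.4, 242.6]), array([257.8, 210.1]))
cap exp [264.46800829 207.35363339] [257.81372064 169.27945824] cup exp [265.05304248 241.74057787] [258.02086206 208.90800252]
[275.52911396 205.04765148]
```

View pics/e14.png

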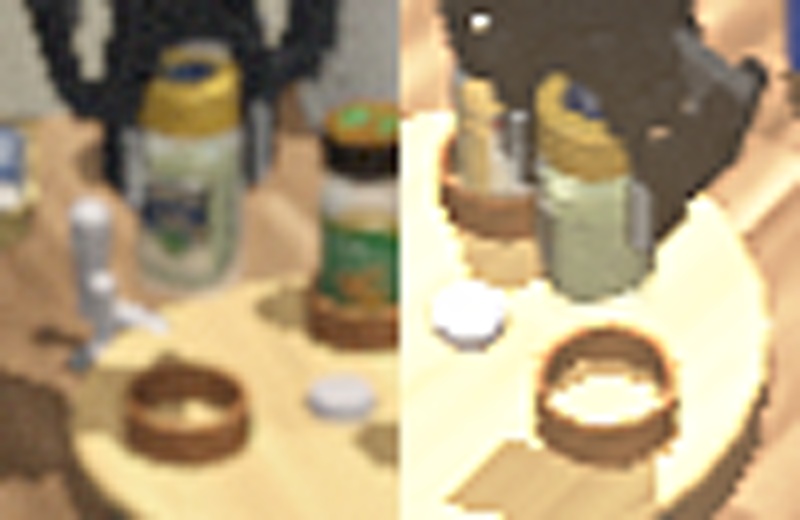

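View pics/e14w.png

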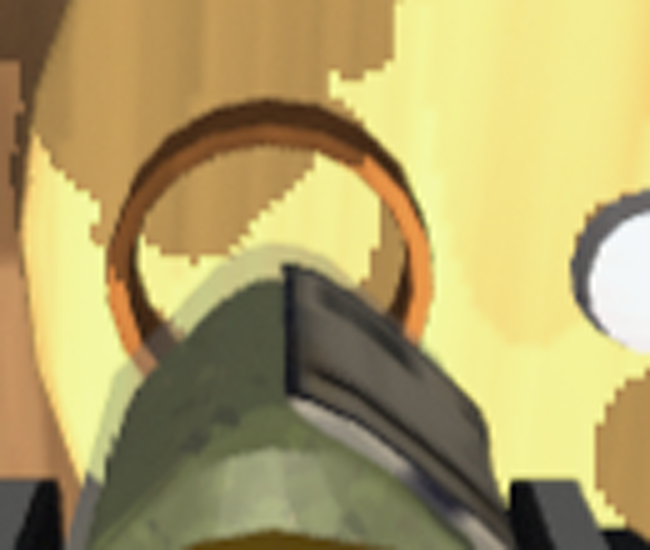

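Call:
step_arm(
  commands=[
    {"xyz": [-1.7,0,-10],"dr": [0,0,0],"claw": 0.8},
    {"xyz": [-1.7,0,-28],"dr": [0,0,0],"claw": 0.8},
    {"xyz": [-1.7,0,-42],"dr": [0,0,0],"claw": 0.8},
    {"xyz": [-1.7,0,-49],"dr": [0,0,0],"claw": 0.8},
    {"xyz": [-1.7,0,-52],"dr": [0,0,0],"claw": 0.8},
    {"xyz": [-1.7,0,-52],"dr": [0,0,0],"claw": 0.8},
    {"xyz": [-1.7,0,-52],"dr": [0,0,0],"claw": 0.8},
  ],
)

```text
clock: 22.28
position: [0.471, 0.1245, 0.1176]
ee_rot: [2.224, 2.218, 0.001]
wrist_force: [0.4, -0.3, -0.3]
opening: 0.558
```

```bash
python3 - <<'E'
from h import *
s=robot.state(); f=wristf(grab('wrist','w15.png'),s); D=grab('side','d15.png'); S=grab('scene','s15.png')
print(s['clock'],s['position'],s['opening'],s['wrist_force'])
a=cv2.imread('pics/d15.png')[160:225,235:285];b=cv2.imread('pics/s15.png')[195:260,240:290]
cv2.imwrite('pics/e15.png',cv2.resize(np.hstack([a,b]),None,fx=8,fy=8,interpolation=cv2.INTER_CUBIC))
cv2.imwrite('pics/e15w.png',cv2.resize(cv2.imread('pics/w15.png')[130:290,180:380],None,fx=3.7,fy=3.7,interpolation=cv2.INTER_CUBIC))
E
```

```text
22.275 [0.47095206 0.12447083 0.11764961] 0.5582030156750392 [ 0.39201036 -0.25188958 -0.30714115]
```

View pics/e15.png

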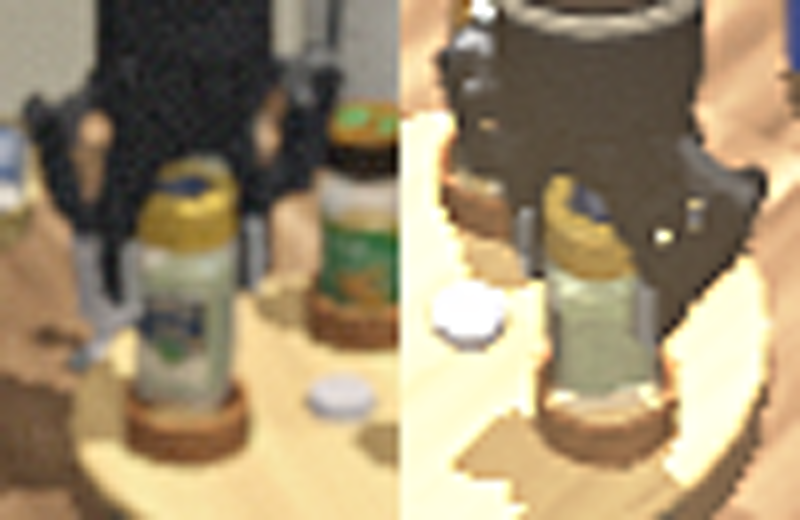

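View pics/e15w.png

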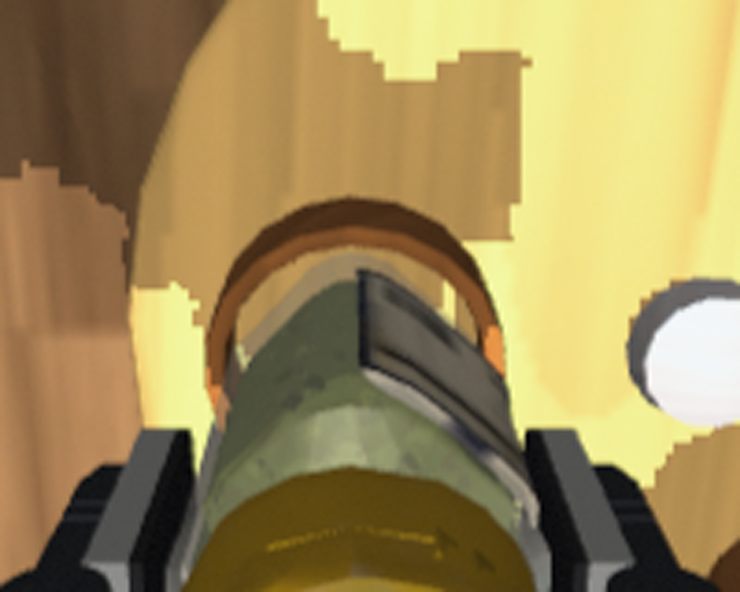

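Call:
step_arm(
  commands=[
    {"xyz": [0,0,-3],"dr": [0,0,0],"claw": 0.8},
    {"xyz": [0,0,-6],"dr": [0,0,0],"claw": 0.8},
    {"xyz": [0,0,-8],"dr": [0,0,0],"claw": 0.8},
  ],
)

```text
clock: 22.8
position: [0.4706, 0.1244, 0.109]
ee_rot: [-2.224, -2.219, 0.0]
wrist_force: [0.2, -0.8, -1.0]
opening: 0.554
```

Call:
step_arm(
  commands=[
    {"xyz": [0,0,-3],"dr": [0,0,0],"claw": 0.8},
    {"xyz": [0,0,-6],"dr": [0,0,0],"claw": 0.8},
    {"xyz": [0,0,-9],"dr": [0,0,0],"claw": 0.8},
  ],
)

```text
clock: 23.18
position: [0.4707, 0.1244, 0.1001]
ee_rot: [-2.224, -2.219, 0.0]
wrist_force: [0.9, -1.2, -1.4]
opening: 0.556
```

Call:
step_arm(
  commands=[
    {"xyz": [0,0,-1.5],"dr": [0,0,0],"claw": 0.8},
    {"xyz": [0,0,-3],"dr": [0,0,0],"claw": 0.8},
    {"xyz": [0,0,-4.5],"dr": [0,0,0],"claw": 0.8},
  ],
)

```text
clock: 23.55
position: [0.4708, 0.1244, 0.0957]
ee_rot: [2.224, 2.218, 0.0]
wrist_force: [0.1, -0.9, -1.0]
opening: 0.556
```

Call:
step_arm(
  commands=[
    {"xyz": [0,0,-1],"dr": [0,0,0],"claw": 0.8},
    {"xyz": [0,0,-2],"dr": [0,0,0],"claw": 0.8},
  ],
)

```text
clock: 23.8
position: [0.4707, 0.1244, 0.0938]
ee_rot: [2.224, 2.218, 0.0]
wrist_force: [-0.8, -1.2, -0.5]
opening: 0.555
```

Call:
step_arm(
  commands=[
    {"xyz": [0,0,-0.7],"dr": [0,0,0],"claw": 0.8},
  ],
)

```text
clock: 23.92
position: [0.4707, 0.1245, 0.0931]
ee_rot: [2.224, 2.219, 0.0]
wrist_force: [-0.2, -2.4, -0.9]
opening: 0.555
```

Call:
step_arm(
  commands=[
    {"xyz": [0,0,-0.6],"dr": [0,0,0],"claw": 0.8},
  ],
)

```text
clock: 24.05
position: [0.4707, 0.1244, 0.0925]
ee_rot: [2.224, 2.219, -0.0]
wrist_force: [-1.5, -0.5, 4.3]
opening: 0.555
```

Call:
step_arm(
  commands=[
    {"xyz": [0,0,0],"dr": [0,0,0],"claw": 0.44},
    {"xyz": [0,0,0],"dr": [0,0,0],"claw": 0.42},
    {"xyz": [0,0,0],"dr": [0,0,0],"claw": 0.4},
    {"xyz": [0,0,0],"dr": [0,0,0],"claw": 0.35},
    {"xyz": [0,0,0],"dr": [0,0,0],"claw": 0.25},
    {"xyz": [0,0,0],"dr": [0,0,0],"claw": 0.2},
    {"xyz": [0,0,0],"dr": [0,0,0],"claw": 0.2},
    {"xyz": [0,0,0],"dr": [0,0,0],"claw": 0.2},
  ],
)

```text
clock: 25.05
position: [0.4707, 0.1244, 0.0925]
ee_rot: [2.224, 2.219, 0.0]
wrist_force: [0.1, 0.9, 0.4]
opening: 0.798
```

```bash
python3 - <<'E'
from h import *
s=robot.state(); f=wristf(grab('wrist','w16.png'),s); D=grab('side','d16.png'); S=grab('scene','s16.png')
print(s['clock'],s['position'],s['opening'],s['wrist_force'])
a=cv2.imread('pics/d16.png')[160:225,235:285];b=cv2.imread('pics/s16.png')[195:260,240:290]
cv2.imwrite('pics/e16.png',cv2.resize(np.hstack([a,b]),None,fx=8,fy=8,interpolation=cv2.INTER_CUBIC))
E
```

```text
25.05 [0.47072671 0.12443604 0.09249658] 0.7977436802272844 [0.12069862 0.92295926 0.37051062]
```

View pics/e16.png

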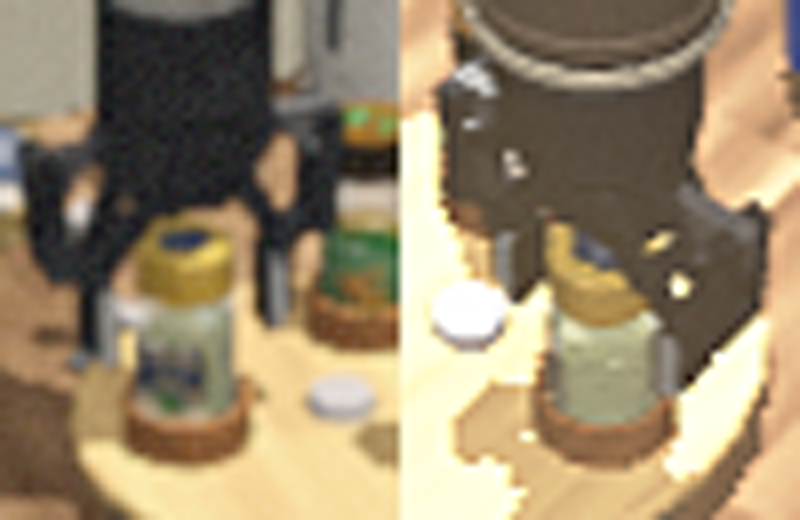

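View pics/w16.png

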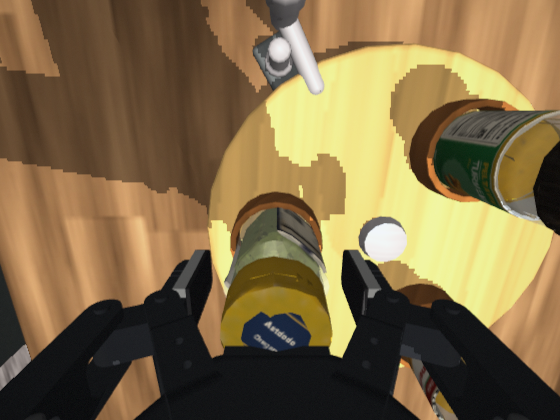

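The jar is upright in the cup and both fingers are clear of it. I'll rise straight up and check.

Call:
step_arm(
  commands=[
    {"xyz": [0,0,6],"dr": [0,0,0],"claw": 0.2},
    {"xyz": [0,0,20],"dr": [0,0,0],"claw": 0.2},
    {"xyz": [0,0,45],"dr": [0,0,0],"claw": 0.2},
    {"xyz": [0,0,90],"dr": [0,0,0],"claw": 0.2},
    {"xyz": [0,0,140],"dr": [0,0,0],"claw": 0.2},
    {"xyz": [40,0,190],"dr": [0,0,0],"claw": 0.2},
    {"xyz": [80,0,207],"dr": [0,0,0],"claw": 0},
    {"xyz": [89,0,207],"dr": [0,0,0],"claw": 0},
    {"xyz": [89,0,207],"dr": [0,0,0],"claw": 0},
    {"xyz": [89,0,207],"dr": [0,0,0],"claw": 0},
  ],
)

```text
clock: 26.45
position: [0.5582, 0.1243, 0.2989]
ee_rot: [-2.223, -2.218, 0.003]
wrist_force: [-0.2, -1.0, 0.0]
opening: 1.003
```

```bash
python3 - <<'E'
from h import *
s=robot.state(); f=wristf(grab('wrist','w17.png'),s); D=grab('side','d17.png'); S=grab('scene','s17.png')
print(s['clock'],s['position'],s['opening'],s['wrist_force'])
b=cv2.imread('pics/s17.png')[140:320,150:350]
cv2.imwrite('pics/e17.png',cv2.resize(b,None,fx=3.3,fy=3.3,interpolation=cv2.INTER_CUBIC))
im=cv2.imread('pics/w17.png'); cv2.imwrite('pics/w17b.png',cv2.resize(im[40:260,150:370],None,fx=2.7,fy=2.7,interpolation=cv2.INTER_CUBIC))
E
```

```text
26.45 [0.55819375 0.12433518 0.29889072] 1.0031661663915876 [-0.15156669 -0.98928219  0.04876496]
```

View pics/w17b.png

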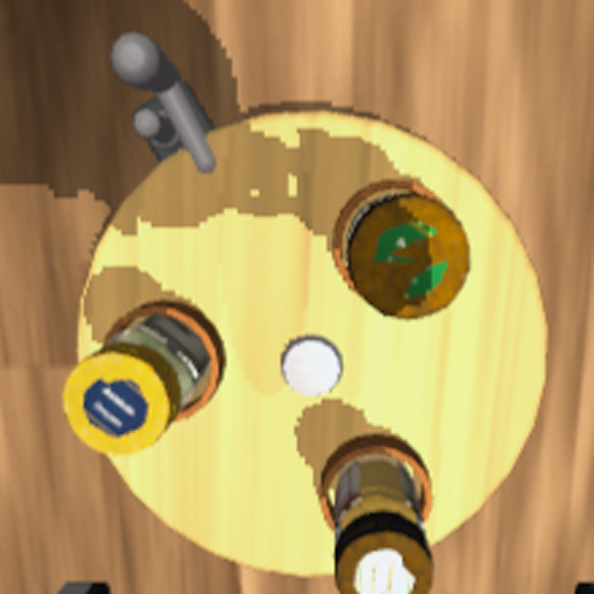

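View pics/e17.png

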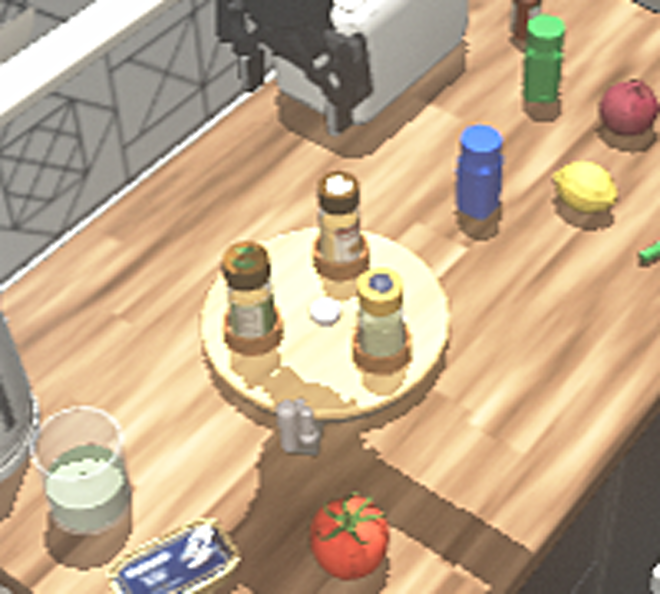

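View pics/d17.png

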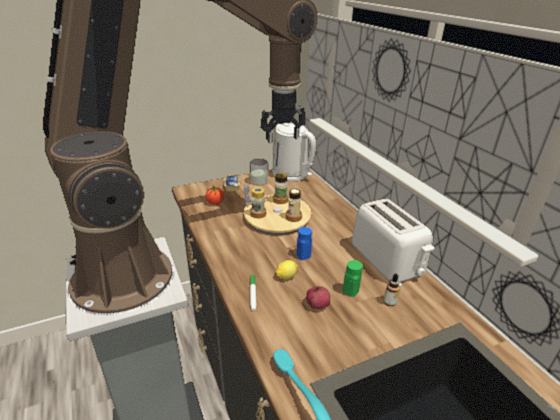

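```bash
python3 - <<'E'
from h import *
import pickle
f0,s0=pickle.load(open('w9.pkl','rb'))
a=cv2.cvtColor(f0['image'],cv2.COLOR_RGB2BGR)[40:130,170:260]; b=cv2.imread('pics/w17.png')[44:134,172:262]
cv2.imwrite('pics/cmp.png',cv2.resize(np.hstack([a,b]),None,fx=4.4,fy=4.4,interpolation=cv2.INTER_CUBIC))
f,s=f0.copy(),robot.state(); f=wristf({**f0},s)
P=lambda F,p,z:plane(F,(150+p[0]/2.7,40+p[1]/2.7),z)[:2].round(4)
print('knob',P(f0,(131,47),.077),P(f,(138,58),.077),'post',P(f0,(147,108),.051),P(f,(154,119),.051),'jA',P(f0,(406,242),.133),P(f,(409,253),.133),'jB',P(f0,(380,565),.133),P(f,(384,571),.133),'hub',P(f0,(308,358),.034),P(f,(312,366),.034))
E
```

```text
knob [0.4769 0.2523] [0.4786 0.2525] post [0.4755 0.2326] [0.4775 0.2323] jA [0.5823 0.1808] [0.5827 0.1811] jB [0.5748 0.0552] [0.5756 0.0566] hub [0.5429 0.1193] [0.5439 0.1193]
```

View pics/cmp.png

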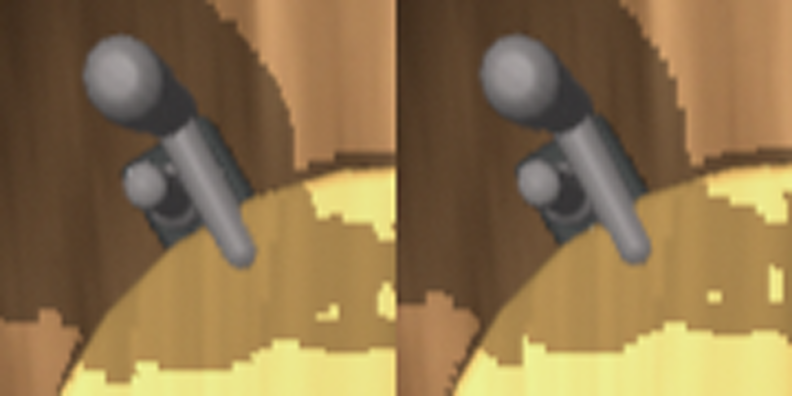

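```bash
python3 - <<'E'
from h import *
print(robot.sign_off())
E
```

```text
the job is handed in; nothing more can be done
None
```

I turned the carousel home against its stop post, then stood the loose yellow-capped jar in the empty cup. I handed the job in at about 26.5 s of the 72 s allowed.

- **Turning and pressing:** I pushed the knob counterclockwise with the closed fingers and felt the stop in 0.5 mm steps. I held it there for about 1.6 s at roughly 7.5–9.5 N along the direction of turning. The highest tangential push read was about 9.5 N. The contact also gave about 6 N of vertical force, so the total was about 11–11.5 N, still under 15 N.
- **Placing the jar:** I gripped the jar, carried it over everything else, and lowered it until it touched the cup floor at 4.3 N. I then let go slowly and backed away.
- **Last checks:** The final pictures show the jar upright in the cup and the gripper clear. I compared the views before and after placing, and the spoke and post were in the same place relative to each other. The other things looked unmoved.
- **What disagreed:** The stop came about 1° later than I had measured by camera. World positions from two wrist pictures also differ by up to 2 mm, the fixed post included, so that is calibration error and not movement. Whether the spoke still touched the post after I let go I judged from the pictures only, to about 1°.

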